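# Change the solvent bottle: find the full spare by lifting, lock it under the keeper

## Task

The solvent bottle in the station beside the mask aligner is empty and has to be changed. Slide the keeper along its bent rail, round the bend and well onto the side limb, to free the bottle; find the one full bottle among the spares on the bench (all look alike, so lift each a little to feel its weight), stand it in the station's nest, and only then slide the keeper back round the bend until its fork embraces the full bottle's neck. Stand all the empty bottles, the old one included, upright in the white tray, and leave the other things on the bench alone.

Things in the scene. Friction and masses are not known exactly. Their poses are not given: they have to be found in the camera images.
- station: fixed bottle station: L-shaped 6 mm plate; a bent round rail (8 mm thick, axis 142 mm above bench) stands on two legs. In this frame (origin at the bend's centre, bench level): front limb on y=+0.045 from x=0 to its leg at x=0.116; 90-degree bend of radius 45 mm from (0,0.045) to (-0.045,0); side limb on x=-0.045 from y=0 to its leg at y=-0.106
- keeper_knob (a point): centre of the keeper's black knob (24 mm thick, 30 mm tall, top 196 mm above the bench, gripped from above). The keeper (180 g) is a drilled slider 26 mm long, 25 mm thick, bore 12.6 mm, captive on the rail, hanging by its bore, kept level by a weight below; it stays where it is left. x along the rail toward the front leg (side limb: station +y; front limb: station +x), z up
- keeper_fork (a point): centre of the slot of the keeper's flat 4 mm fork, 48 mm to the right (-y of the knob's axes) of the slider and 41 mm below the knob point, 140 mm above the bench; slot 48 mm wide, open toward the knob's +x, fork 64 mm wide, from 33 mm behind to 14 mm ahead of this point. With the knob at station x=0.078 on the front limb it is round the cap of a bottle in the nest
- spent_mid (a point): white plastic bottle with a red screw cap, label and shape the same as all the others, closed and opaque: body 60 mm across up to 120 mm, cap 29 mm across from 120 to 146 mm high; this point lies on its axis 73 mm above its foot, z up the axis. It starts in the nest under the keeper's fork and is empty (about 65 g)
- tray: fixed white returns tray: 172 mm square outside, walls 4 mm, 32 mm high, floor 4 mm thick; origin under its centre at bench level, axes along its sides. Holds four bottles, two by two, about 80 mm apart
- spare_1_mid (a point): white plastic bottle with a red screw cap, label and shape the same as all the others, closed and opaque: body 60 mm across up to 120 mm, cap 29 mm across from 120 to 146 mm high; this point lies on its axis 73 mm above its foot, z up the axis. A spare: full (370 to 470 g) or empty (55 to 75 g); exactly one spare is full
- spare_2_mid (a point): white plastic bottle with a red screw cap, label and shape the same as all the others, closed and opaque: body 60 mm across up to 120 mm, cap 29 mm across from 120 to 146 mm high; this point lies on its axis 73 mm above its foot, z up the axis. A spare: full (370 to 470 g) or empty (55 to 75 g); exactly one spare is full; may be absent
- spare_3_mid (a point): white plastic bottle with a red screw cap, label and shape the same as all the others, closed and opaque: body 60 mm across up to 120 mm, cap 29 mm across from 120 to 146 mm high; this point lies on its axis 73 mm above its foot, z up the axis. A spare: full (370 to 470 g) or empty (55 to 75 g); exactly one spare is full
- spare_4_mid (a point): white plastic bottle with a red screw cap, label and shape the same as all the others, closed and opaque: body 60 mm across up to 120 mm, cap 29 mm across from 120 to 146 mm high; this point lies on its axis 73 mm above its foot, z up the axis. A spare: full (370 to 470 g) or empty (55 to 75 g); exactly one spare is full; may be absent
- swabs: clear pot with swabs, 34 mm across, 92 mm tall: leave alone; origin under its foot
- oil: small brown dropper bottle, 32 mm across, 76 mm tall: leave alone; origin under its foot
- tape: roll of black tape, 55 mm across, 18 mm high, lying by the station: leave alone; origin under it
- pad: black rubber pad that is the nest's floor: origin at its centre, underside 6 mm, top 8 mm above the bench (station x=0.078, y=-0.003), axes as the station's; a fixed black flared ring, 13 mm high, 74 mm inside at its foot and 84 mm at its mouth, stands round it and centres the foot of the bottle

How it is judged (in metres and radians):
On the way, in this order (a step that is already met when the one before it is completed fails the run):
1. the keeper is slid round the bend onto the side limb (y of keeper_knob in the frame of station below -0.03 m and x of keeper_knob in the frame of station below -0.03 m), for 0.2 s.
2. the full bottle stands upright in the nest (contact force between pad and anything else above 2 N and ((horizontal distance between spare_1_mid and pad below 0.012 m and z of spare_1_mid in the frame of pad below 0.082 m and angle between spare_1_mid's own z axis and vertical below 0.1 rad) or (horizontal distance between spare_2_mid and pad below 0.012 m and z of spare_2_mid in the frame of pad below 0.082 m and angle between spare_2_mid's own z axis and vertical below 0.1 rad) or (horizontal distance between spare_3_mid and pad below 0.012 m and z of spare_3_mid in the frame of pad below 0.082 m and angle between spare_3_mid's own z axis and vertical below 0.1 rad) or (horizontal distance between spare_4_mid and pad below 0.012 m and z of spare_4_mid in the frame of pad below 0.082 m and angle between spare_4_mid's own z axis and vertical below 0.1 rad))), for 0.2 s.
3. the keeper is slid back round the bend and its fork embraces the full bottle's neck (all of step 2 and x of keeper_knob in the frame of station above 0.056 m and y of keeper_knob in the frame of station above 0.033 m and horizontal distance between keeper_fork and pad below 0.016 m and angle between keeper_fork's own z axis and vertical below 0.3 rad), for 0.2 s.
At the end, for the whole second after the job is handed in: the full bottle (a spare whose weight puts over 2 N on the pad) stands upright in the nest, axis within 12 mm of the pad's centre; the keeper is on the front limb with its fork's centre within 16 mm of the pad's axis; and every other bottle stands upright inside the white tray (all of step 3 and x of spent_mid in the frame of tray between -0.07 and 0.07 m and y of spent_mid in the frame of tray between -0.07 and 0.07 m and z of spent_mid in the frame of tray below 0.087 m and angle between spent_mid's own z axis and vertical below 0.12 rad and ((x of spare_1_mid in the frame of tray between -0.07 and 0.07 m and y of spare_1_mid in the frame of tray between -0.07 and 0.07 m and z of spare_1_mid in the frame of tray below 0.087 m and angle between spare_1_mid's own z axis and vertical below 0.12 rad) or (horizontal distance between spare_1_mid and pad below 0.012 m and z of spare_1_mid in the frame of pad below 0.082 m and angle between spare_1_mid's own z axis and vertical below 0.1 rad)) and ((x of spare_2_mid in the frame of tray between -0.07 and 0.07 m and y of spare_2_mid in the frame of tray between -0.07 and 0.07 m and z of spare_2_mid in the frame of tray below 0.087 m and angle between spare_2_mid's own z axis and vertical below 0.12 rad) or (horizontal distance between spare_2_mid and pad below 0.012 m and z of spare_2_mid in the frame of pad below 0.082 m and angle between spare_2_mid's own z axis and vertical below 0.1 rad)) and ((x of spare_3_mid in the frame of tray between -0.07 and 0.07 m and y of spare_3_mid in the frame of tray between -0.07 and 0.07 m and z of spare_3_mid in the frame of tray below 0.087 m and angle between spare_3_mid's own z axis and vertical below 0.12 rad) or (horizontal distance between spare_3_mid and pad below 0.012 m and z of spare_3_mid in the frame of pad below 0.082 m and angle between spare_3_mid's own z axis and vertical below 0.1 rad)) and ((x of spare_4_mid in the frame of tray between -0.07 and 0.07 m and y of spare_4_mid in the frame of tray between -0.07 and 0.07 m and z of spare_4_mid in the frame of tray below 0.087 m and angle between spare_4_mid's own z axis and vertical below 0.12 rad) or (horizontal distance between spare_4_mid and pad below 0.012 m and z of spare_4_mid in the frame of pad below 0.082 m and angle between spare_4_mid's own z axis and vertical below 0.1 rad))); the robot touches nothing.
It fails at once if the swab pot, the small brown bottle or the tape roll is moved 5 cm or more or tipped (distance of any of swabs, oil, tape from where it was at the start of the episode above 0.05 m or angle between any of swabs, oil's own z axis and vertical above 0.7 rad).
Of spare_2, spare_4 only 1 to 2 are there at a start; the rules pass over those that are not, and their reading is None.
At some moment in a run one of keeper may be knocked a few centimetres aside while the robot is not near it.
It also fails if it takes over 210 s, if anything falls off the work surface, if the arm or the gripper's body presses on something with over 40 N, if the wrist force passes 120 N, or if a joint passes its speed limit or range.

## Robot

A 7-joint arm with a two-finger parallel gripper is mounted at the origin on a cart in front of the work surface, level with it; the furniture and walls round the work are solid. World frame = base frame: x ahead of the robot, y to its left, z up, the work surface at z = 0. Lengths are in mm, angles in rad, forces in N, time in s.
With the tool pointing down it reaches from about 400 to 875 mm from the base axis. Payload 4.4 kg.
Tool frame: the origin (TCP) lies at the centre of the arm's flange, where the gripper is bolted on; the fingertips stand 173 mm ahead of it and the grasp point (between the pads) lies 155 mm ahead of it; z points along the fingers, y is the direction in which the jaws open and shut (so a half turn about z gives the same grasp; the last joint's range is limited). The gripper opens to 85 mm and grips with 20 to 120 N. Pads are 22 mm wide; open, the fingers measure 114 mm over their backs; the gripper's body (76 mm by 85 mm) begins 54 mm behind the grasp point. The pads swing forward as they close: fully open they stand 13 mm farther back than shut.
Start: joints at [-1.283, 0.628, 0.038, 1.517, -0.027, 0.996, -0.02], TCP at [225.185, 609.76, 404.713] pointing down, gripper open.
Joint ranges: [-3.06, 3.06], [-0.37, 2.12], [-1.25, 1.32], [0.18, 2.47], [-1.1, 4.24], [0.23, 1.98], [-2.94, 2.94]. Speed limits (rad/s): [2.57, 2.57, 3.14, 3.14, 3.14, 3.14, 3.14].

## Interface

Orientations are given as [roll, pitch, yaw] about the fixed x, y, z axes, in that order (R = Rz(yaw) Ry(pitch) Rx(roll)).
In Python, from cell import * gives the robot as it stands. The module is installed in compiled form; this text tells all that it offers.
- The arm moves only by the shell command python3 -m jog 'ROWS'. ROWS is JSON, one flat list of numbers, 5 for each row, row after row: the shift along the tool's x, y, z in mm, then the turn about the tool's z in degrees, then the finger opening in mm, from 0 to 85.4. A call has 1 to 20 rows; each row is the pose to reach, as a shift and turn from the pose commanded when the call began, along the tool's axes at that moment; what a row does not reach only later rows make up. A row lasts 1/12 s, in which the tool goes at most 41.7 mm and 7.16 degrees, less where a joint would pass 70% of its speed; a pose out of reach is approached as far as the arm can. A call with a gripper value outside its range is refused whole. The fingers move at their own pace and stop on an object; the grip force is fixed at half the most. Time passes only in rows, so rows that repeat a pose let the fingers close. It gives the time, the measured TCP pose, the force and the opening at its end, in the units of the state.
- read_state(): the state, without advancing time (a new reading comes with each control period).
- get_image(name): name is "side" or "top"; returns (picture, depth): 420x560x3 uint8, blue, green, red; 420x560 float32, mm along the optical axis (not along the pixel's ray), 0 where there is no reading.
- camera_params(name): a dict with "K" (3x3 intrinsics, pixels), "T" (4x4, takes a point from camera to world coordinates). Camera axes: x right, y up, looking along -z (the intrinsics and any distortion apply to the point x, -y, -z); pixel columns grow to the right and rows downward; lengths in mm; the calibration is good to about 2 mm. A picture is of the moment at which its call begins. camera_params takes no time and is no camera call.
- finish_job(): hands the job in, once; it reports no verdict.
The state is a dict: "clock": time; "qpos": joint angles; "qd": joint speeds; "tau": joint torques, N m; "eef_pos": TCP position; "tool_rot": TCP orientation; "force": force on the tool from outside, world axes, zero at the start; "torque": the same for the moment, N m; "width": finger opening in mm.
Only numpy, scipy, OpenCV 4.12 (cv2) and the standard library are available. Lean on these libraries where they do the work, as an engineer would, in place of code of your own. Each camera call takes 0.05 s, during which the arm holds its last target.

## Working session

There is one attempt and no reset: what is moved stays moved. The work goes in short steps, Python scripts to look and compute and a shell command to move; the robot and the scene stay as the last step left them, time stands still between calls to the robot, and variables do not carry over. Pictures are saved under pics/ and viewed, and the job is handed in when it is done.

```bash
mkdir -p pics; ls; python3 - <<'E'
from cell import *
import cv2,numpy as np
print(read_state())
for n in("side","top"):
    im,d=get_image(n); cv2.imwrite(f"pics/{n}0.png",im); np.save(f"/tmp/{n}0.npy",d)
    p=camera_params(n); print(n,np.round(p["K"],1).tolist(),np.round(p["T"],3).tolist(),[k for k in p],(d==0).mean(),d.max())
E
```

```text
pics
{'clock': 0.0, 'qpos': array([-1.28276137,  0.62935405,  0.03844931,  1.51841257, -0.02698209,
        0.99628566, -0.02000784]), 'qd': array([-0.00042855,  0.00187686,  0.00237725,  0.00123726,  0.00109037,
        0.00075661,  0.00065714]), 'tau': array([ 1.33735241e-03, -5.63398790e+01,  1.22744501e+00, -1.93454701e+01,
        1.12884268e-02,  1.00147512e-02, -2.12656670e-05]), 'eef_pos': array([225.09155419, 609.45142421, 403.76951773]), 'tool_rot': array([-3.13965183e+00,  4.63117504e-05,  2.78775269e+00]), 'force': array([ 0.69951718,  0.28554175, -0.40621301]), 'torque': array([-0.0569459 , -0.00886997,  0.0355403 ]), 'width': 85.07832418557976}
side [[458.8, 0.0, 276.8], [0.0, 458.8, 208.5], [0.0, 0.0, 1.0]] [[-1.0, -0.002, -0.03, 511.202], [-0.023, -0.595, 0.803, 408.7], [-0.02, 0.804, 0.595, 632.86], [0.0, 0.0, 0.0, 1.0]] ['K', 'T'] 0.003805272108843537 1663.2571
top [[395.3, 0.0, 280.0], [0.0, 395.3, 214.1], [0.0, 0.0, 1.0]] [[0.029, 0.989, -0.148, 375.565], [-0.999, 0.031, 0.013, -267.497], [0.017, 0.147, 0.989, 1052.706], [0.0, 0.0, 0.0, 1.0]] ['K', 'T'] 0.003975340136054422 1876.0316
```

View pics/side0.png

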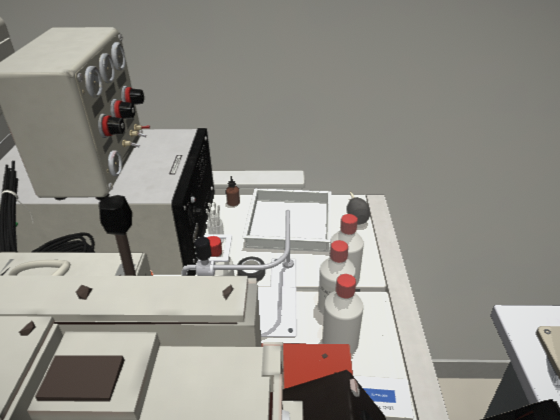

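View pics/top0.png

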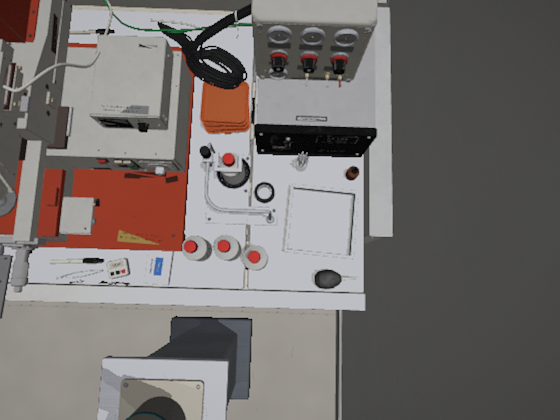

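```bash
cat > h.py <<'E'
import numpy as np,cv2
from cell import *
def w2p(n,P):
    p=camera_params(n);T=np.array(p["T"]);K=np.array(p["K"])
    c=np.linalg.inv(T)@np.r_[P,1]; v=np.array([c[0],-c[1],-c[2]]);u=K@v
    return u[:2]/u[2]
def cloud(n,d):
    p=camera_params(n);T=np.array(p["T"]);K=np.array(p["K"])
    h,w=d.shape;u,v=np.meshgrid(np.arange(w),np.arange(h))
    x=(u-K[0,2])/K[0,0]*d;y=(v-K[1,2])/K[1,1]*d
    C=np.stack([x,-y,-d,np.ones_like(d)],-1)
    W=(C@T.T)[...,:3]; W[d==0]=np.nan; return W
def ray(n,u,v):
    p=camera_params(n);T=np.array(p["T"]);K=np.array(p["K"])
    r=np.array([(u-K[0,2])/K[0,0],-(v-K[1,2])/K[1,1],-1]);return T[:3,3],T[:3,:3]@r
def onplane(n,u,v,z):
    o,r=ray(n,u,v);return o+r*(z-o[2])/r[2]
def tri(a,b):
    (o1,r1),(o2,r2)=ray("top",*a),ray("side",*b)
    s=np.linalg.lstsq(np.c_[r1,-r2],o2-o1,rcond=None)[0]
    p,q=o1+s[0]*r1,o2+s[1]*r2;return (p+q)/2,np.linalg.norm(p-q)
def shot(tag,crops=(("top",170,120,390,300),("side",160,160,420,400))):
    out={}
    for n,x0,y0,x1,y1 in crops:
        im,d=get_image(n);out[n]=(im,d)
        s=min(800/(x1-x0),600/(y1-y0));cv2.imwrite(f"pics/{n}_{tag}.png",cv2.resize(im[y0:y1,x0:x1],None,fx=s,fy=s,interpolation=cv2.INTER_CUBIC));print(n,"scale",round(s,3))
    return out
def reds(im,W,zmin=80,zmax=170):
    hsv=cv2.cvtColor(im,cv2.COLOR_BGR2HSV)
    m=((hsv[...,0]<8)|(hsv[...,0]>172))&(hsv[...,1]>150)&(hsv[...,2]>60)
    m&=(W[...,2]>zmin)&(W[...,2]<zmax)
    n,l,s,c=cv2.connectedComponentsWithStats(m.astype(np.uint8))
    return [(l==i,s[i],c[i]) for i in range(1,n) if s[i,4]>25]
def st():
    s=read_state();print({k:np.round(v,2).tolist() for k,v in s.items() if k in("clock","qpos","eef_pos","tool_rot","force","width")})
E
python3 - <<'E'
from h import *
o=shot("a")
for n in o:
    im,d=o[n];W=cloud(n,d)
    for m,s,c in reds(im,W):
        P=W[m];z=np.nanpercentile(P[:,2],95);t=P[P[:,2]>z-4]
        print(n,np.round(c),s[4],"top z",round(float(z),1),"cen",np.round(np.nanmean(t,0),1),"mid",np.round((np.nanmin(t,0)+np.nanmax(t,0))/2,1))
    print("bench z",[np.round(W[r,c],1).tolist() for r,c in (((240,170),(265,180)) if n=="top" else((365,370),(210,370)))])
E
```

```text
top scale 3.333
side scale 2.5
top [228. 159.] 113 top z 154.9 cen [ 638.  -153.3  153. ] mid [ 637.9 -153.6  153.7]
top [190. 246.] 116 top z 147.0 cen [430.9 -74.2 145. ] mid [431.  -74.7 146. ]
top [223. 246.] 110 top z 146.5 cen [ 433.9 -151.3  144.6] mid [ 433.4 -151.   145.3]
top [254. 256.] 104 top z 147.2 cen [ 410.7 -222.4  145.3] mid [ 411.5 -221.8  146. ]
bench z [[450.7, -4.0, 48.1], [389.3, -22.1, -0.6]]
side [349. 218.] 87 top z 146.9 cen [ 410.3 -220.7  145.5] mid [ 409.8 -221.7  145.5]
side [215. 245.] 179 top z 154.6 cen [ 634.7 -149.9  153.4] mid [ 635.2 -149.5  153.2]
side [341. 246.] 53 top z 146.5 cen [ 430.7 -149.2  145.5] mid [ 432.8 -149.1  145.3]
side [346. 280.] 157 top z 146.9 cen [430.1 -72.  145.4] mid [430.  -71.8 145.5]
bench z [[386.9, -28.0, 2.6], [328.3, -444.3, -3.7]]
```

View pics/top_a.png

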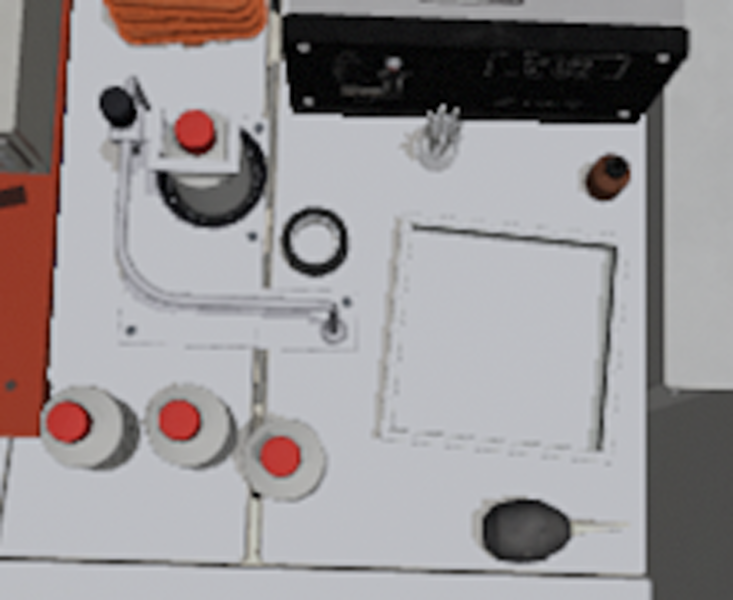

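View pics/side_a.png

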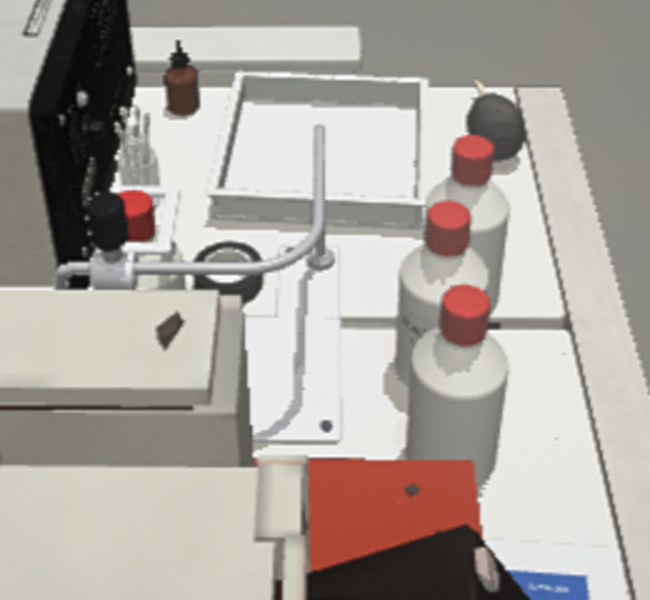

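```bash
python3 - <<'E'
from h import *
for n in("top","side"):
    im,d=get_image(n);W=cloud(n,d)
    x,y,z=W[...,0],W[...,1],W[...,2]
    g=im.max(2)
    k=(g<70)&(z>170)&(z<205)&(x>550)&(x<720)&(y>-150)&(y<-50)
    print(n,"knob n",k.sum(), np.round(np.nanmedian(W[k],0),1), "max z",np.round(np.nanpercentile(z[k],95),1),np.nanmin(W[k],0).round(),np.nanmax(W[k],0).round(), np.argwhere(k).mean(0).round(1)[::-1])
    t=k&(z>191);print(" knobtop",t.sum(),((np.nanmin(W[t],0)+np.nanmax(W[t],0))/2).round(1),np.nanmean(W[t],0).round(1))
    r=(z>136)&(z<150)&(x>480)&(x<720)&(y>-280)&(y<-80)&~((x>590)&(y<-125))
    P=W[r]
    a=P[(P[:,0]>565)&(P[:,0]<615)&(P[:,1]>-130)]; b=P[(P[:,1]<-165)&(P[:,1]>-235)&(P[:,0]<560)]
    print(" front",len(a),np.polyfit(a[:,0],a[:,1],1).round(4),a.mean(0).round(1),a[:,1].min().round(1),a[:,1].max().round(1))
    print(" side",len(b),np.polyfit(b[:,1],b[:,0],1).round(4),b.mean(0).round(1),P[:,1].min().round(1))
    tr=(z>25)&(z<38)&(x>400)&(x<660)&(y<-260)&(y>-500)
    P=W[tr][:,:2].astype(np.float32); print(" tray",len(P),cv2.minAreaRect(P))
E
```

```text
top knob n 97 [ 640.5 -106.3  194.1] max z 197.1 [ 631. -115.  170.] [654. -95. 198.] [205.  151.8]
 knobtop 71 [ 642.8 -104.4  194.6] [ 642.1 -104.5  194.8]
 front 78 [ -0.0814 -56.1211] [ 590.4 -104.2  143.9] -123.3 -98.9
 side 105 [-1.100000e-03  5.163813e+02] [ 516.6 -198.   144.5] -253.7
 tray 880 ((542.9325561523438, -390.4169921875), (180.0377960205078, 238.038818359375), 85.84613037109375)
side knob n 301 [641.4 -94.9 189.4] max z 196.4 [ 632. -112.  170.] [653. -90. 197.] [202.1 247.7]
 knobtop 133 [ 642.5 -101.1  194.2] [642.5 -99.8 195. ]
 front 176 [ -0.1219 -29.9759] [ 591.8 -102.1  144. ] -124.7 -97.2
 side 129 [-1.300000e-03  5.171641e+02] [ 517.4 -198.6  145.1] -250.1
 tray 1071 ((544.9718017578125, -389.8944396972656), (183.35687255859375, 238.40280151367188), 86.21672821044922)
```

```bash
python3 - <<'E'
from h import *
for n in("top","side"):
    im,d=get_image(n);W=cloud(n,d)
    x,y,z=W[...,0],W[...,1],W[...,2]
    tr=((z>24)&(z<38)&(x>400)&(x<660)&(y<-260)&(y>-500)).astype(np.uint8)
    N,l,s,c=cv2.connectedComponentsWithStats(tr,connectivity=8)
    for i in range(1,N):
        if s[i,4]>60:
            P=W[l==i][:,:2].astype(np.float32);print(n,s[i],np.round(cv2.minAreaRect(P)[0],1),np.round(cv2.minAreaRect(P)[1:2],1),round(cv2.minAreaRect(P)[2],1))
    # rail centerlines
    r=(z>139)&(z<152)
    for x0 in range(565,630,8):
        m=r&(x>=x0)&(x<x0+8)&(y>-125)&(y<-80)
        if m.any(): print("  f",x0+4,np.round([y[m].min(),y[m].mean(),y[m].max(),z[m].mean()],1))
    for y0 in range(-260,-150,12):
        m=r&(y>=y0)&(y<y0+12)&(x>495)&(x<540)
        if m.any(): print("  s",y0+6,np.round([x[m].min(),x[m].mean(),x[m].max(),z[m].mean()],1))
    # plate legs / other objects
    for nm,(xa,xb,ya,yb,za,zb) in dict(swabs=(600,700,-340,-270,30,110),oil=(600,700,-460,-380,20,90),tape=(540,620,-260,-180,12,24)).items():
        m=(x>xa)&(x<xb)&(y>ya)&(y<yb)&(z>za)&(z<zb)
        if m.any(): print(" ",nm,m.sum(),np.nanmin(W[m],0).round(),np.nanmax(W[m],0).round())
E
```

```text
top [284 184  74  75 853] [ 514.2 -388.3] [[180.1 180.6]] 85.9
  f 569 [-106.6 -103.3  -99.6  143.6]
  f 577 [-106.3 -103.1  -98.8  144.2]
  f 585 [-106.  -103.5 -101.2  144.8]
  f 593 [-105.8 -103.4 -100.4  144.4]
  f 601 [-106.5 -103.1 -100.2  144. ]
  f 609 [-124.9 -108.3  -99.6  143.4]
  f 617 [-124.9 -109.5  -98.9  143.1]
  f 625 [-124.8 -112.6 -101.   143.5]
  f 633 [-124.3 -108.5  -91.6  145.6]
  s -254 [513.6 515.6 518.4 140.5]
  s -242 [512.7 516.1 520.1 144.3]
  s -230 [513.1 516.5 519.7 144.3]
  s -218 [514.  516.8 519.5 144.1]
  s -206 [513.7 516.3 518.8 144.6]
  s -194 [513.6 516.8 521.4 143.6]
  s -182 [513.2 516.8 520.6 143.9]
  s -170 [512.7 516.6 520.3 144.2]
  s -158 [514.6 517.1 519.6 144.7]
  s -146 [514.  517.1 521.2 144.8]
  swabs 354 [ 601. -340.   30.] [ 699. -270.  109.]
  oil 293 [ 600. -460.   21.] [ 699. -380.   90.]
  tape 214 [ 562. -258.   13.] [ 620. -182.   23.]
side [227 189  12  10  61] [ 643.1 -460.5] [[30.3 16.2]] 28.9
side [ 242  188   89   56 1030] [ 515.6 -389. ] [[186.5 179.1]] 86.0
  f 569 [-104.2 -100.4  -98.1  144.6]
  f 577 [-104.7 -100.9  -98.5  144.2]
  f 585 [-105.2 -100.9  -98.5  144.3]
  f 593 [-104.4 -100.7  -98.5  144.2]
  f 601 [-104.3 -100.4  -97.7  144.6]
  f 609 [-124.5 -104.9  -97.6  143.5]
  f 617 [-125.  -110.7  -98.2  143. ]
  f 625 [-125.  -109.6  -98.9  142.8]
  f 633 [-124.8 -102.5  -90.4  146.3]
  s -254 [514.2 514.2 514.2 141.3]
  s -242 [514.2 517.8 521.3 144.7]
  s -230 [514.1 517.7 521.2 144.9]
  s -218 [514.1 517.3 521.1 145. ]
  s -206 [514.1 517.5 521.  145. ]
  s -194 [514.1 517.5 520.9 144.9]
  s -182 [514.1 517.3 520.8 145.4]
  s -170 [514.  517.3 520.7 144.9]
  s -158 [514.  517.3 520.6 145.1]
  s -146 [514.  517.4 522.  145.3]
  swabs 500 [ 600. -340.   30.] [ 700. -270.  110.]
  oil 305 [ 600. -460.   20.] [ 699. -380.   90.]
  tape 290 [ 563. -260.   12.] [ 616. -207.   21.]
```

```bash
python3 - <<'E'
from h import *
H={}
for n in("top","side"):
    im,d=get_image(n);W=cloud(n,d).reshape(-1,3);W=W[~np.isnan(W[:,0])]
    for p in W:
        k=(int(p[0]//50),int(p[1]//50))
        H[k]=max(H.get(k,-99),p[2])
ys=list(range(13,-11,-1))
print("x\\y",*[f"{j*50+25:5d}" for j in ys])
for i in range(18,-2,-1):
    print(f"{i*50+25:4d}",*[f"{H[(i,j)]:5.0f}" if (i,j) in H else "    ." for j in ys])
E
```

```text
x\y   675   625   575   525   475   425   375   325   275   225   175   125    75    25   -25   -75  -125  -175  -225  -275  -325  -375  -425  -475
 925     .     .     .     .     .     .     .     .   323   264     .   223     .     .   159   207   233   257   415   415   415   416   415   186
 875     .     .     .     .     .     .     .     .   351   267   179   258   258   258   256   169   166   161   415   415   415   415   415   186
 825     .     .     .     .     .     .     .   305   349   277   179   278   259   257   257    95   115   136   415   415   415   415   415   187
 775     .     .     .     .     .     .     .     .   288   419   182   358   258   257   256    73    75    73   310   318   317   316   237   186
 725     .     .     .     .     .     .     .     .   292   426   426   392   258   257   256    19    17     4   188   189   190   188   188   189
 675     .     .     .     .     .     .     .     .   478   424   420   257   257   257   255   197   197   154   189   189   189   188   189   188
 625     .     .     .     .     .     .     .   483   485
[... 1327 characters left out ...]
99   -99   -99   -99   -10    -0    -7    -1    -0     1    -1    -2   -99   -99   -99   -99   -99   -99
 125   -99   -99   -99   -99   -99   -99   -99   -99   -99   -99     5     5    15    14    14    14     4     2   -99   -99   -99   -99   -99   -99
  75   -99   -99   -99   -99   -99   -99   -99   -99   -99   -99     3    14    17   165   163    16    13     3   -99   -99   -99   -99   -99   -99
  25   -99   -99   -99   -99   -99   -99   -99   -99   -99   -99     4    13    18    15   116    90    11     3   -99   -99   -99   -99   -99   -99
 -25   -99   -99   -99   -99   -99   -99   -99   -99   -99     .     .     .     .     .     .     .   -99   -99   -99   -99   -99   -99   -99   -99
```

```bash
cat >> h.py <<'E'
def rel(*wps):
    """wps: (x,y,z,yawdeg) world -> tool shifts/turn from current measured pose"""
    s=read_state();p=np.array(s["eef_pos"]);yaw=s["tool_rot"][2];r=s["tool_rot"]
    from scipy.spatial.transform import Rotation as R
    M=R.from_euler("xyz",r).as_matrix()
    print("at",p.round(1),"yaw",round(np.degrees(yaw),1),"rp",np.degrees(r[:2]).round(1),"F",np.round(s["force"],2),"w",round(s["width"],1),"t",round(s["clock"],1))
    for w in wps:
        d=M.T@(np.array(w[:3])-p); t=(np.degrees(yaw)-w[3]+180)%360-180
        print(w,"->",d.round(1).tolist(),"turn",round(t,1))
E
python3 - <<'E'
from h import *
im,d=get_image("top");W=cloud("top",d)
x,y,z=W[...,0],W[...,1],W[...,2]
for xa in (610,640,670,690):
    m=(x>xa-6)&(x<xa+6)&(z>100)&(y>-90)&(y<80); print(xa,"box min y",y[m].min().round(), z[m&(y<y[m].min()+25)].max().round())
rel((225,610,455,159.7),(255,350,455,120),(390,120,455,90),(425,-102,455,90),(642,-102,420,90),(642,-102,342,90))
E
```

```text
610 box min y 7.0 119.0
640 box min y -31.0 178.0
670 box min y -31.0 178.0
690 box min y -31.0 256.0
at [225.2 609.8 404.7] yaw 159.7 rp [180.  -0.] F [-0.75 -0.93 -0.39] w 85.2 t 0.6
(225, 610, 455, 159.7) -> [0.3, 0.2, -50.3] turn 0.0
(255, 350, 455, 120) -> [-118.0, -233.3, -50.3] turn 39.7
(390, 120, 455, 90) -> [-324.3, -402.3, -50.3] turn 69.7
(425, -102, 455, 90) -> [-434.0, -598.4, -50.3] turn 69.7
(642, -102, 420, 90) -> [-637.6, -523.3, -15.3] turn 69.7
(642, -102, 342, 90) -> [-637.6, -523.3, 62.7] turn 69.7
```

```bash
python3 -m jog '[0,0,-25,0,85, 0,0,-50,0,85, -12,-24,-50,5,85, -25,-50,-50,10,85, -40,-80,-50,15,85, -55,-110,-50,20,85, -75,-150,-50,26,85, -95,-190,-50,33,85, -118,-233,-50,40,85, -145,-255,-50,44,85, -170,-275,-50,48,85, -197,-297,-50,52,85, -224,-319,-50,56,85, -250,-340,-50,60,85, -275,-362,-50,64,85, -300,-382,-50,68,85, -324,-402,-50,70,85, -324,-402,-50,70,85]'; python3 - <<'E'
from h import *
st();rel((425,-102,455,90),(642,-102,420,90),(642,-102,342,90))
E
```

```text
clock: 2.05
eef_pos: [392.2, 115.4, 455.5]
tool_rot: [3.138, 0.002, 1.556]
force: [0.1, -0.0, 0.5]
width: 85.1
{'clock': 2.05, 'qpos': [-0.77, 0.24, 0.51, 2.08, -0.15, 0.86, -0.19], 'eef_pos': [392.15, 115.36, 455.48], 'tool_rot': [3.14, 0.0, 1.56], 'force': [0.13, -0.02, 0.54], 'width': 85.14}
at [392.2 115.4 455.5] yaw 89.1 rp [1.798e+02 1.000e-01] F [ 0.13 -0.02  0.54] w 85.1 t 2.0
(425, -102, 455, 90) -> [-216.8, 36.1, 1.0] turn -0.9
(642, -102, 420, 90) -> [-213.6, 252.9, 36.8] turn -0.9
(642, -102, 342, 90) -> [-213.4, 252.6, 114.8] turn -0.9
```

```bash
python3 -m jog '[-30,5,0,-1,85, -60,10,0,-1,85, -95,15,0,-1,85, -130,20,0,-1,85, -165,26,0,-1,85, -195,32,0,-1,85, -213,50,0,-1,85, -213,80,0,-1,85, -213,110,0,-1,85, -213,140,5,-1,85, -213,170,10,-1,85, -213,200,20,-1,85, -213,225,30,-1,85, -213,245,37,-1,85, -213,253,37,-1,60, -213,253,37,-1,60, -213,253,37,-1,60]'; python3 - <<'E'
from h import *
st();rel((642,-102,420,90),(642,-102,342,90))
o=shot("b",(("top",150,90,310,210),("side",160,160,320,280)))
E
```

```text
clock: 3.47
eef_pos: [641.3, -93.8, 417.8]
tool_rot: [-3.141, 0.0, 1.584]
force: [-1.2, -0.0, -0.1]
width: 60.0
{'clock': 3.47, 'qpos': [-0.19, 0.66, 0.5, 1.52, -0.35, 1.06, 0.42], 'eef_pos': [641.3, -93.78, 417.8], 'tool_rot': [-3.14, 0.0, 1.58], 'force': [-1.21, -0.05, -0.15], 'width': 60.01}
at [641.3 -93.8 417.8] yaw 90.7 rp [-179.9    0. ] F [-1.21 -0.05 -0.15] w 60.0 t 3.5
(642, -102, 420, 90) -> [-8.2, 0.6, -2.2] turn 0.7
(642, -102, 342, 90) -> [-8.2, 0.7, 75.8] turn 0.7
top scale 5.0
side scale 5.0
```

View pics/side_b.png

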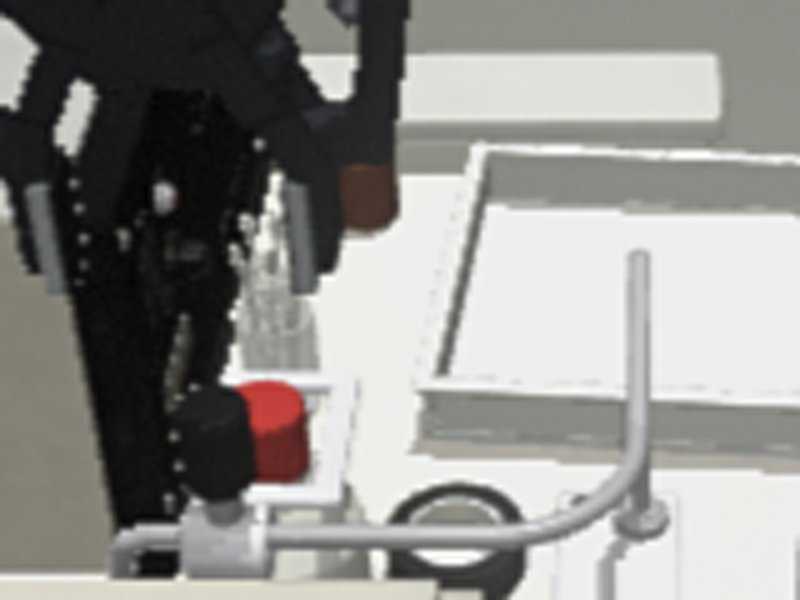

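View pics/top_b.png

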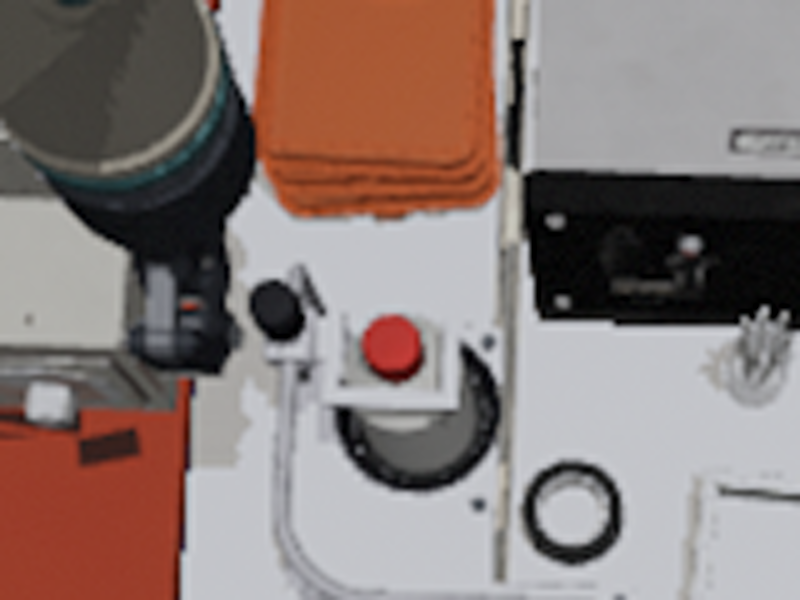

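```bash
python3 - <<'E'
from h import *
print("ring",onplane("top",233.2,172.2,17).round(1))
im,d=get_image("top");W=cloud("top",d);x,y,z=W[...,0],W[...,1],W[...,2]
m=(im.max(2)<75)&(z>4)&(z<30)&(x>560)&(x<700)&(y>-215)&(y<-95)
P=W[m];print(m.sum(),P.min(0).round(1),P.max(0).round(1))
rel((641.5,-102.5,342,90))
E
```

```text
ring [ 640.2 -152.1   17. ]
236 [ 579.8 -215.     4.4] [ 680.4 -108.5   29.9]
at [640.8 -94.  418.6] yaw 90.7 rp [180.  -0.] F [-0.32  0.61  0.74] w 59.8 t 3.6
(641.5, -102.5, 342, 90) -> [-8.5, 0.5, 76.6] turn 0.7
```

```bash
python3 -m jog '[-8,1,0,1,60, -8,1,15,1,60, -8,1,30,1,60, -8,1,45,1,60, -8,1,55,1,60, -8,1,65,1,60, -8,1,72,1,60, -8,1,76,1,60, -8,1,76,1,60, -8,1,76,1,60]'; python3 - <<'E'
from h import *
rel((641.5,-102.5,342,90))
o=shot("c",(("top",150,90,310,210),("side",160,160,320,280)))
E
```

```text
clock: 4.45
eef_pos: [643.0, -101.9, 342.0]
tool_rot: [3.141, 0.0, 1.566]
force: [-0.3, -0.0, 0.5]
width: 60.3
at [ 643.  -101.9  342. ] yaw 89.7 rp [180.   0.] F [-0.34 -0.02  0.49] w 60.3 t 4.5
(641.5, -102.5, 342, 90) -> [-0.6, -1.5, -0.0] turn -0.3
top scale 5.0
side scale 5.0
```

View pics/side_c.png

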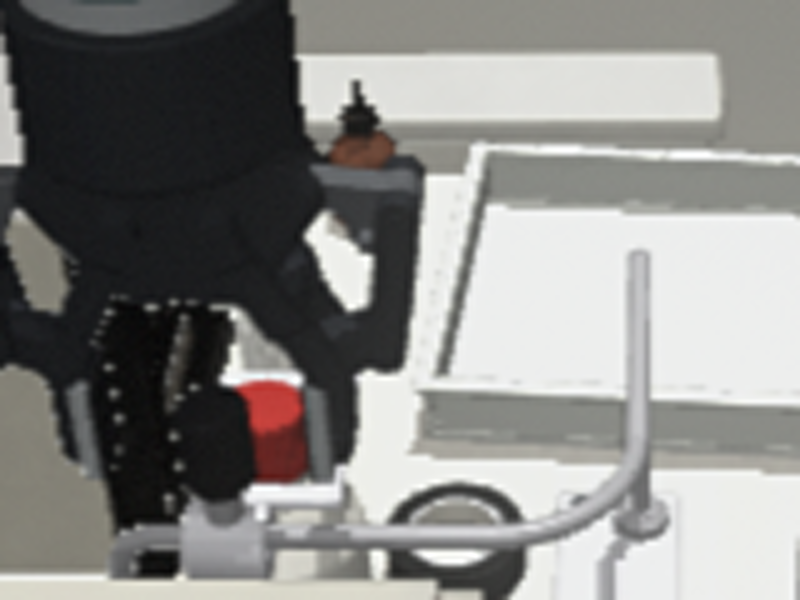

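Fingers straddle the knob (side crop, knob at ~(215,440), pads at ~90 and ~320). Close.

```bash
python3 -m jog '[0,-1,0,0,50, 0,-1,0,0,40, 0,-1,0,0,30, 0,-1,0,0,20, 0,-1,0,0,15, 0,-1,0,0,15, 0,-1,0,0,15, 0,-1,0,0,15]'; python3 - <<'E'
from h import *
# arc path: station origin (562,-147.3)
O=np.array([562,-147.5]);wps=[(600,-102.3,342,90),(575,-102.3,342,90)]
for a in range(0,91,10):
    wps.append((O[0]-45*np.sin(np.radians(a)),O[1]+45*np.cos(np.radians(a)),342,90+a))
wps+=[(517,-180,342,180),(517,-212,342,180)]
rel(*[tuple(round(float(v),1) for v in w) for w in wps])
E
```

```text
clock: 5.22
eef_pos: [642.1, -101.8, 342.2]
tool_rot: [3.141, 0.0, 1.566]
force: [-0.3, 0.6, 4.3]
width: 21.8
at [ 642.1 -101.8  342.2] yaw 89.7 rp [180.   0.] F [-0.29  0.59  4.34] w 21.8 t 5.2
(600.0, -102.3, 342.0, 90.0) -> [-0.7, -42.1, 0.1] turn -0.3
(575.0, -102.3, 342.0, 90.0) -> [-0.8, -67.1, 0.1] turn -0.3
(562.0, -102.5, 342.0, 90.0) -> [-1.1, -80.1, 0.1] turn -0.3
(554.2, -103.2, 342.0, 100.0) -> [-1.8, -87.9, 0.1] turn -10.3
(546.6, -105.2, 342.0, 110.0) -> [-3.8, -95.5, 0.1] turn -20.3
(539.5, -108.5, 342.0, 120.0) -> [-7.2, -102.6, 0.1] turn -30.3
(533.1, -113.0, 342.0, 130.0) -> [-11.7, -109.0, 0.1] turn -40.3
(527.5, -118.6, 342.0, 140.0) -> [-17.3, -114.5, 0.1] turn -50.3
(523.0, -125.0, 342.0, 150.0) -> [-23.7, -119.0, 0.1] turn -60.3
(519.7, -132.1, 342.0, 160.0) -> [-30.9, -122.3, 0.0] turn -70.3
(517.7, -139.7, 342.0, 170.0) -> [-38.5, -124.2, 0.0] turn -80.3
(517.0, -147.5, 342.0, 180.0) -> [-46.3, -124.9, 0.0] turn -90.3
(517.0, -180.0, 342.0, 180.0) -> [-78.8, -124.7, 0.0] turn -90.3
(517.0, -212.0, 342.0, 180.0) -> [-110.8, -124.6, 0.0] turn -90.3
```

```bash
python3 -m jog '[0,-1,-1,0,15, 0,-2,-1.5,0,15, 0,-6,-1.5,0,15, 0,-11,-1.5,0,15, -0.5,-17,-1.5,0,15, -0.5,-23,-1.5,0,15, -0.5,-29,-1.5,0,15, -0.5,-35,-1.5,0,15, -0.5,-41,-1.5,0,15, -0.5,-47,-1.5,0,15, -0.5,-53,-1.5,0,15, -0.5,-59,-1.5,0,15, -0.5,-65,-1.5,0,15, -1,-71,-1.5,0,15, -1,-76,-1.5,0,15, -1,-80,-1.5,0,15, -1,-80,-1.5,0,15, -1,-80,-1.5,0,15]'; python3 - <<'E'
from h import *
O=np.array([562,-147.5]);wps=[]
for a in range(0,91,10):
    wps.append((O[0]-45*np.sin(np.radians(a)),O[1]+45*np.cos(np.radians(a)),343.5,90+a))
wps+=[(517,-180,343.5,180),(517,-212,343.5,180)]
rel(*[tuple(round(float(v),1) for v in w) for w in wps])
o=shot("d",(("top",150,90,310,210),("side",160,160,320,280)))
E
```

```text
clock: 6.72
eef_pos: [562.3, -102.9, 343.7]
tool_rot: [3.14, 0.001, 1.566]
force: [1.6, -1.8, -1.3]
width: 22.1
at [ 562.3 -102.9  343.7] yaw 89.7 rp [1.799e+02 1.000e-01] F [ 1.63 -1.75 -1.27] w 22.1 t 6.7
(562.0, -102.5, 343.5, 90.0) -> [0.4, -0.3, 0.2] turn -0.3
(554.2, -103.2, 343.5, 100.0) -> [-0.4, -8.1, 0.1] turn -10.3
(546.6, -105.2, 343.5, 110.0) -> [-2.4, -15.7, 0.1] turn -20.3
(539.5, -108.5, 343.5, 120.0) -> [-5.7, -22.8, 0.1] turn -30.3
(533.1, -113.0, 343.5, 130.0) -> [-10.3, -29.2, 0.1] turn -40.3
(527.5, -118.6, 343.5, 140.0) -> [-15.9, -34.8, 0.1] turn -50.3
(523.0, -125.0, 343.5, 150.0) -> [-22.3, -39.2, 0.1] turn -60.3
(519.7, -132.1, 343.5, 160.0) -> [-29.4, -42.5, 0.1] turn -70.3
(517.7, -139.7, 343.5, 170.0) -> [-37.0, -44.5, 0.1] turn -80.3
(517.0, -147.5, 343.5, 180.0) -> [-44.8, -45.1, 0.1] turn -90.3
(517.0, -180.0, 343.5, 180.0) -> [-77.3, -45.0, 0.2] turn -90.3
(517.0, -212.0, 343.5, 180.0) -> [-109.3, -44.8, 0.2] turn -90.3
top scale 5.0
side scale 5.0
```

View pics/side_d.png

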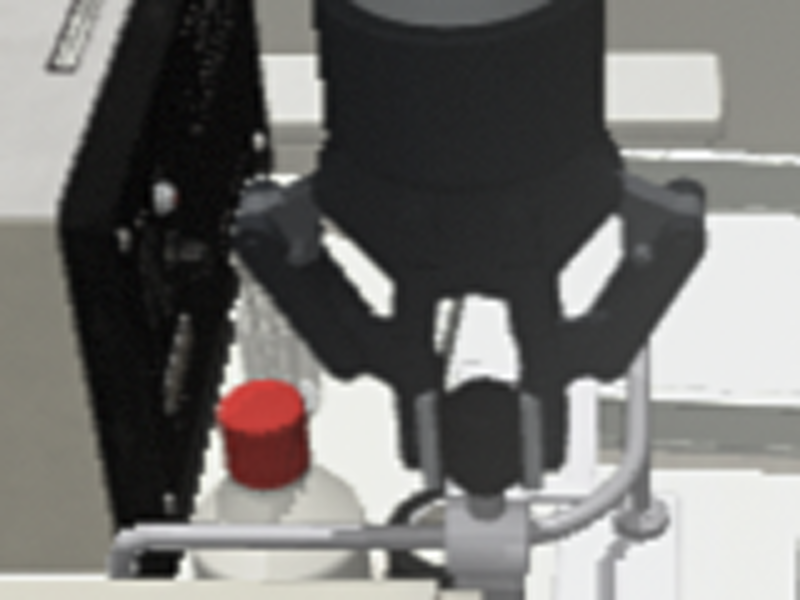

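```bash
python3 -m jog '[0,-4,0,-5,15, 0,-8,0,-10,15, -1,-12,0,-15,15, -2,-16,0,-20,15, -4,-19,0,-25,15, -6,-23,0,-30,15, -8,-26,0,-35,15, -10,-29,0,-40,15, -13,-32,0,-45,15, -16,-35,0,-50,15, -19,-37,0,-55,15, -22,-39,0,-60,15, -26,-41,0,-65,15, -29,-42,0,-70,15, -33,-44,0,-75,15, -37,-44.5,0,-80,15, -41,-45,0,-85,15, -45,-45,0,-90,15, -45,-45,0,-90,15]'; python3 - <<'E'
from h import *
rel((517,-147.5,343.5,180),(517,-212,343.5,180))
o=shot("e",(("top",150,90,310,250),("side",160,160,360,310)))
E
```

```text
clock: 8.4
eef_pos: [516.1, -148.1, 342.9]
tool_rot: [3.141, -0.002, 3.137]
force: [0.5, -0.4, -1.3]
width: 22.1
at [ 516.1 -148.1  342.9] yaw 179.8 rp [ 1.8e+02 -1.0e-01] F [ 0.54 -0.37 -1.3 ] w 22.1 t 8.4
(517, -147.5, 343.5, 180) -> [-0.9, 0.6, -0.6] turn -0.2
(517, -212, 343.5, 180) -> [-1.2, -63.9, -0.6] turn -0.2
top scale 3.75
side scale 4.0
```

View pics/side_e.png

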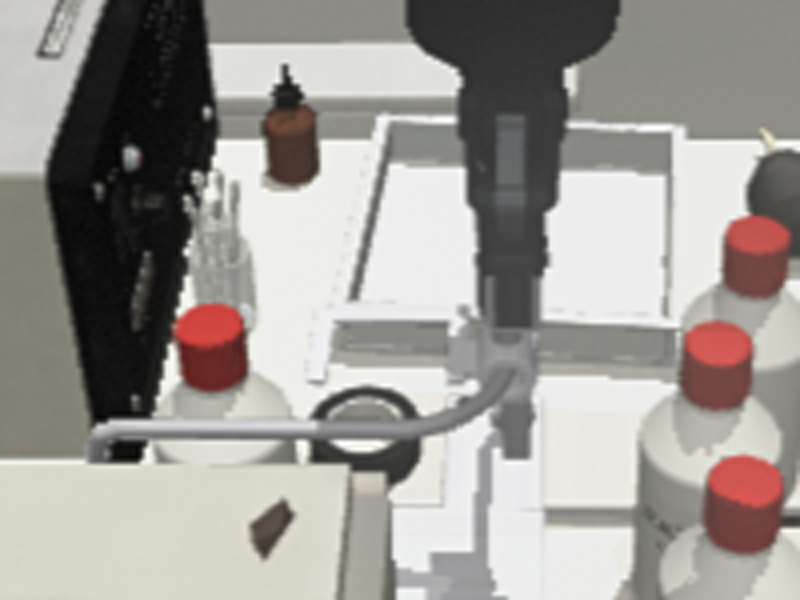

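View pics/top_e.png

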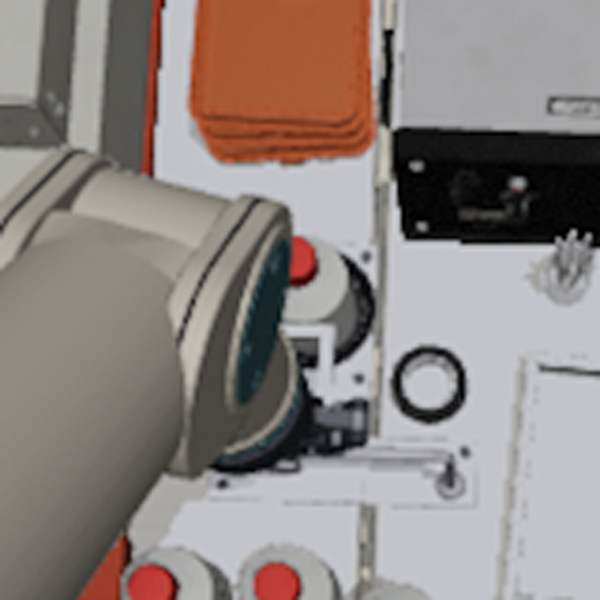

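```bash
python3 -m jog '[-0.5,-3,0,0,15, -0.5,-7,0,0,15, -0.5,-12,0,0,15, -0.5,-18,0,0,15, -0.5,-24,0,0,15, -0.5,-30,0,0,15, -0.5,-36,0,0,15, -0.5,-42,0,0,15, -0.5,-48,0,0,15, -0.5,-54,0,0,15, -0.5,-60,0,0,15, -0.5,-64,0,0,15, -0.5,-64,0,0,15, -0.5,-64,0,0,15, -0.5,-64,1.5,0,30, -0.5,-64,1.5,0,45, -0.5,-64,1.5,0,50, -0.5,-64,1.5,0,55, -0.5,-64,1.5,0,55, -0.5,-64,1.5,0,55]'; python3 - <<'E'
from h import *
rel((517,-212,420,180))
E
```

```text
clock: 10.17
eef_pos: [517.0, -211.0, 341.8]
tool_rot: [3.142, 0.0, 3.137]
force: [0.5, 0.6, -0.2]
width: 55.0
at [ 517.  -211.   341.8] yaw 179.7 rp [180.   0.] F [ 0.48  0.61 -0.19] w 55.0 t 10.2
(517, -212, 420, 180) -> [0.0, -1.0, -78.2] turn -0.3
```

```bash
python3 -m jog '[0,0,-15,0,55, 0,0,-30,0,55, 0,0,-50,0,55, 0,0,-78,0,55, -10,5,-78,7,55, -20,10,-78,14,55, -30,15,-78,21,55, -40,20,-78,28,55, -50,26,-78,35,55, -60,32,-78,42,55, -70,38,-78,49,55, -80,44,-78,56,55, -90,50,-78,63,55, -100,55,-78,70,55, -110,58,-78,77,55, -119,59,-78,84,55, -119,59,-78,90,50, -119,59,-78,90,50, -119,59,-78,90,50, -119,59,-78,90,50]'; python3 - <<'E'
from h import *
rel((636.5,-151.5,420,90),(636.5,-151.5,304,90))
o=shot("f")
for n in o:
    im,d=o[n];W=cloud(n,d);x,y,z=W[...,0],W[...,1],W[...,2]
    for m,s,c in reds(im,W):
        P=W[m];zz=np.nanpercentile(P[:,2],95);t=P[P[:,2]>zz-4]
        print(n,np.round(c),s[4],round(float(zz),1),np.round(np.nanmean(t,0),1))
    k=(im.max(2)<70)&(z>170)&(z<205)&(x>480)&(x<560)&(y>-260)&(y<-150);t=k&(z>191)
    print(n,"knob",W[t].mean(0).round(1))
E
```

```text
clock: 11.83
eef_pos: [635.9, -152.8, 419.6]
tool_rot: [-3.141, -0.0, 1.568]
force: [1.0, 0.2, 0.4]
width: 50.2
at [ 635.9 -152.8  419.6] yaw 89.9 rp [-180.   -0.] F [0.99 0.17 0.41] w 50.2 t 11.8
(636.5, -151.5, 420, 90) -> [1.3, 0.6, -0.4] turn -0.1
(636.5, -151.5, 304, 90) -> [1.3, 0.6, 115.6] turn -0.1
top scale 3.333
side scale 2.5
top [229. 159.] 90 155.4 [ 637.4 -155.   153.5]
top [190. 246.] 118 147.4 [430.5 -74.6 145.2]
top [223. 246.] 111 147.5 [ 433.5 -151.2  145.4]
top [254. 256.] 104 147.6 [ 410.8 -221.9  145.4]
top knob [ 518.1 -211.3  194.5]
side [349. 218.] 86 146.5 [ 410.2 -221.   145.3]
side [212. 246.] 275 154.6 [ 637.8 -149.2  153.4]
side [346. 281.] 120 146.9 [430.4 -70.9 145.4]
side knob [ 518.6 -206.2  194.8]
```

View pics/side_f.png

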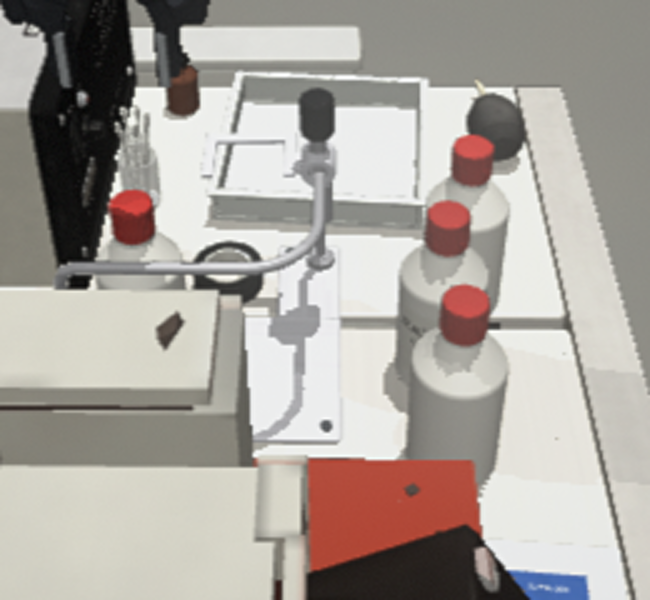

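```bash
python3 -m jog '[1,1,20,0,55, 1,1,45,0,55, 1,1,70,0,55, 1,1,90,0,55, 1,1,105,0,55, 1,1,115,0,55, 1,1,115,0,55, 1,1,115,0,45, 1,1,115,0,35, 1,1,115,0,25, 1,1,115,0,20, 1,1,115,0,20, 1,1,115,0,20, 1,1,115,0,20]'; python3 - <<'E'
from h import *
st()
E
```

```text
clock: 13.1
eef_pos: [637.9, -152.1, 306.3]
tool_rot: [3.138, 0.001, 1.566]
force: [1.1, 0.8, 6.0]
width: 27.0
{'clock': 13.1, 'qpos': [-0.03, 0.78, 0.38, 1.6, -0.36, 0.83, 0.49], 'eef_pos': [637.89, -152.08, 306.34], 'tool_rot': [3.14, 0.0, 1.57], 'force': [1.15, 0.79, 5.97], 'width': 26.95}
```

```bash
python3 -m jog '[0,0,-4,0,20, 0,0,-10,0,20, 0,0,-20,0,20, 0,0,-32,0,20, 0,0,-46,0,20, 0,0,-60,0,20, 0,0,-75,0,20, 0,0,-90,0,20, 0,0,-105,0,20, 0,0,-120,0,20, 0,0,-135,0,20, 0,0,-148,0,20, 0,0,-156,0,20, 0,0,-160,0,20, 0,0,-160,0,20, 0,0,-160,0,20, 0,0,-160,0,20]'; python3 - <<'E'
from h import *
for i in range(3): get_image("top"); print(read_state()["force"].round(2))
rel((552,-431,465,90),(552,-431,310,90),(552,-431,302,90))
E
```

```text
clock: 14.52
eef_pos: [637.0, -151.6, 463.8]
tool_rot: [-3.14, -0.0, 1.566]
force: [-0.2, 0.6, -0.9]
width: 27.1
[ 0.73  0.32 -0.83]
[ 0.66  0.5  -1.03]
[ 0.81  0.81 -0.86]
at [ 637.1 -151.7  463.9] yaw 89.7 rp [-179.9   -0. ] F [ 0.81  0.81 -0.86] w 27.1 t 14.7
(552, -431, 465, 90) -> [-279.7, -83.7, -1.1] turn -0.3
(552, -431, 310, 90) -> [-279.8, -83.5, 153.9] turn -0.3
(552, -431, 302, 90) -> [-279.8, -83.5, 161.9] turn -0.3
```

```bash
python3 -m jog '[-6,-2,0,0,20, -16,-5,0,0,20, -32,-10,0,0,20, -50,-15,0,0,20, -70,-21,0,0,20, -90,-27,0,0,20, -110,-33,0,0,20, -130,-39,0,0,20, -150,-45,0,0,20, -170,-51,0,0,20, -190,-57,0,0,20, -210,-63,0,0,20, -230,-69,0,0,20, -248,-74,0,0,20, -263,-79,0,0,20, -274,-82,0,0,20, -280,-84,0,0,20, -280,-84,0,0,20, -280,-84,0,0,20]'; python3 - <<'E'
from h import *
rel((552,-431,465,90),(552,-431,312,90),(552,-431,302,90))
o=shot("g")
E
```

```text
clock: 16.25
eef_pos: [551.9, -431.2, 464.5]
tool_rot: [3.142, -0.001, 1.566]
force: [1.0, 0.8, -1.0]
width: 26.5
at [ 551.9 -431.2  464.5] yaw 89.7 rp [ 1.8e+02 -1.0e-01] F [ 1.04  0.84 -0.97] w 26.5 t 16.2
(552, -431, 465, 90) -> [0.2, 0.1, -0.5] turn -0.3
(552, -431, 312, 90) -> [0.0, 0.1, 152.5] turn -0.3
(552, -431, 302, 90) -> [0.0, 0.1, 162.5] turn -0.3
top scale 3.333
side scale 2.5
```

View pics/top_g.png

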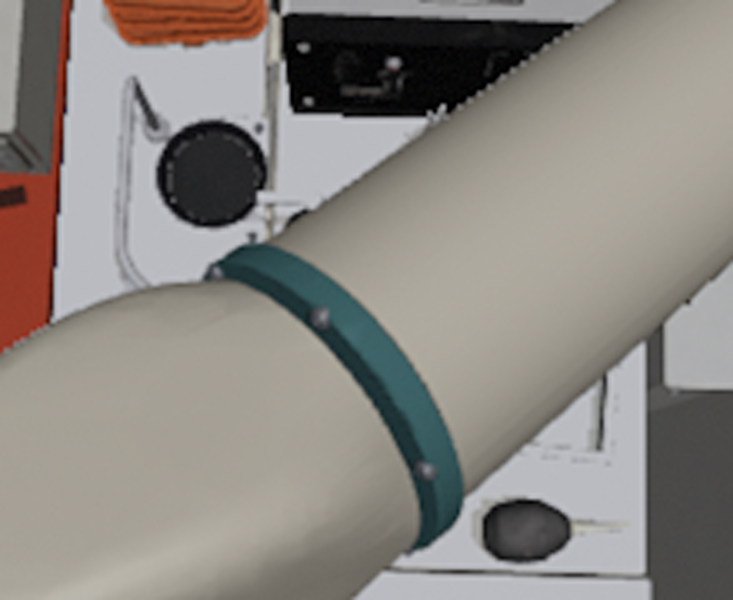

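View pics/side_g.png

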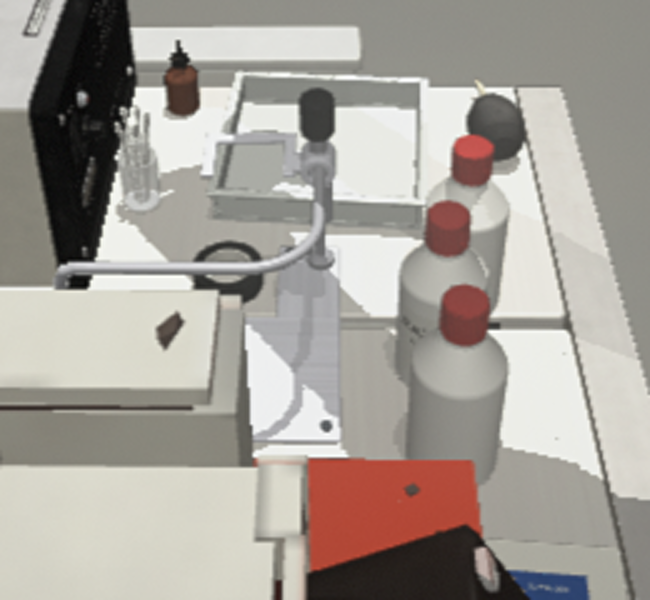

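```bash
python3 -m jog '[0,0,8,0,20, 0,0,20,0,20, 0,0,38,0,20, 0,0,58,0,20, 0,0,78,0,20, 0,0,98,0,20, 0,0,115,0,20, 0,0,130,0,20, 0,0,140,0,20, 0,0,147,0,20, 0,0,152,0,20, 0,0,155,0,20, 0,0,155,0,20, 0,0,155,0,20]'; python3 - <<'E'
from h import *
im,d=get_image("top");g=im.max(2)
m=np.zeros(g.shape,np.uint8);m[150:195,210:255]=(g[150:195,210:255]<80)
n,l,s,c=cv2.connectedComponentsWithStats(m);i=1+np.argmax(s[1:,4]);print(s[i],c[i])
cn=max(cv2.findContours((l==i).astype(np.uint8),0,2)[0],key=len);e=cv2.fitEllipse(cn);print(e, onplane("top",*e[0],17).round(1))
rel((552,-431,302,90))
o=shot("h",(("side",180,60,440,255),))
E
```

```text
clock: 17.52
eef_pos: [552.0, -431.6, 310.3]
tool_rot: [3.141, 0.001, 1.566]
force: [0.8, -0.1, -0.1]
width: 27.0
[217 156  33  32 795] [232.98113208 171.57987421]
((232.9453582763672, 171.5523223876953), (30.22871208190918, 31.694913864135742), 63.888179779052734) [ 641.9 -151.3   17. ]
at [ 552.  -431.6  310.5] yaw 89.7 rp [1.799e+02 1.000e-01] F [-0.11 -0.35 -0.04] w 27.0 t 17.6
(552, -431, 302, 90) -> [0.6, -0.0, 8.5] turn -0.3
side scale 3.077
```

View pics/side_h.png

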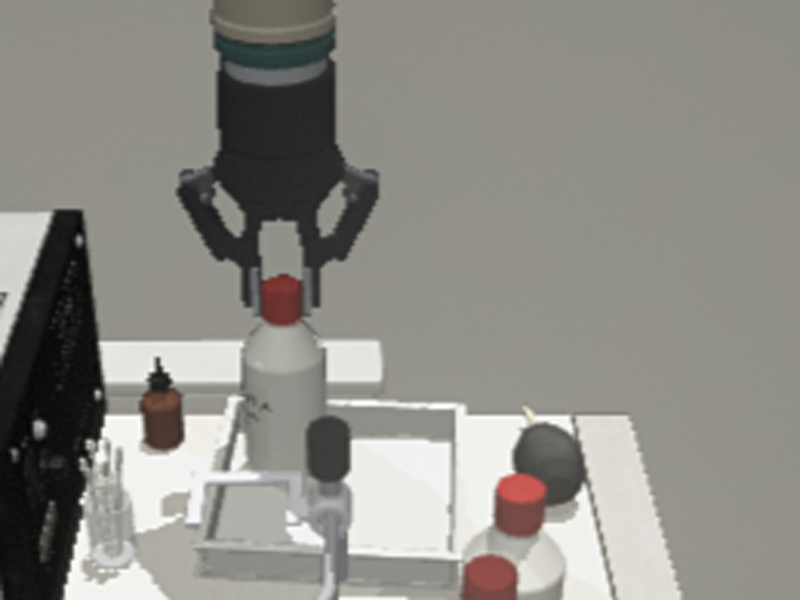

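```bash
python3 -m jog '[0,0,2,0,20, 0,0,4,0,20, 0,0,6,0,20, 0,0,7,0,20, 0,0,7,0,20, 0,0,7,0,20]'
```

```text
clock: 18.12
eef_pos: [551.8, -431.3, 302.6]
tool_rot: [-3.141, -0.0, 1.566]
force: [0.3, 0.4, -0.5]
width: 26.8
```

```bash
python3 -m jog '[0,0,1,0,20, 0,0,2,0,20, 0,0,2,0,20, 0,0,2,0,20]'; python3 -m jog '[0,0,1,0,20, 0,0,1,0,20, 0,0,1,0,20]'
```

```text
clock: 18.45
eef_pos: [551.9, -431.6, 302.3]
tool_rot: [3.141, 0.001, 1.566]
force: [-1.2, 1.4, 7.7]
width: 27.2
clock: 18.7
eef_pos: [552.0, -431.7, 302.3]
tool_rot: [3.14, 0.001, 1.566]
force: [-2.5, 1.3, 11.9]
width: 26.8
```

```bash
python3 -m jog '[0,0,-2,0,20, 0,0,-2.5,0,25, 0,0,-2.5,0,32, 0,0,-2.5,0,40, 0,0,-2.5,0,48, 0,0,-2.5,0,50, 0,0,-2.5,0,50, 0,0,-8,0,50, 0,0,-18,0,50, 0,0,-35,0,50, 0,0,-60,0,50, 0,0,-85,0,50, 0,0,-110,0,50, 0,0,-130,0,50, 0,0,-140,0,50, 0,0,-140,0,50]'; python3 - <<'E'
from h import *
o=shot("i",(("side",180,60,440,255),))
rel((410.5,-221.5,440,90),(410.5,-221.5,298,90))
E
```

```text
clock: 20.03
eef_pos: [552.1, -432.0, 443.4]
tool_rot: [3.137, 0.004, 1.566]
force: [-0.2, 0.4, 0.6]
width: 50.1
side scale 3.077
at [ 551.8 -431.5  441.1] yaw 89.7 rp [1.799e+02 1.000e-01] F [ 0.24  0.15 -0.68] w 49.7 t 20.1
(410.5, -221.5, 440, 90) -> [209.3, -142.3, 0.5] turn -0.3
(410.5, -221.5, 298, 90) -> [209.6, -142.6, 142.5] turn -0.3
```

View pics/side_i.png

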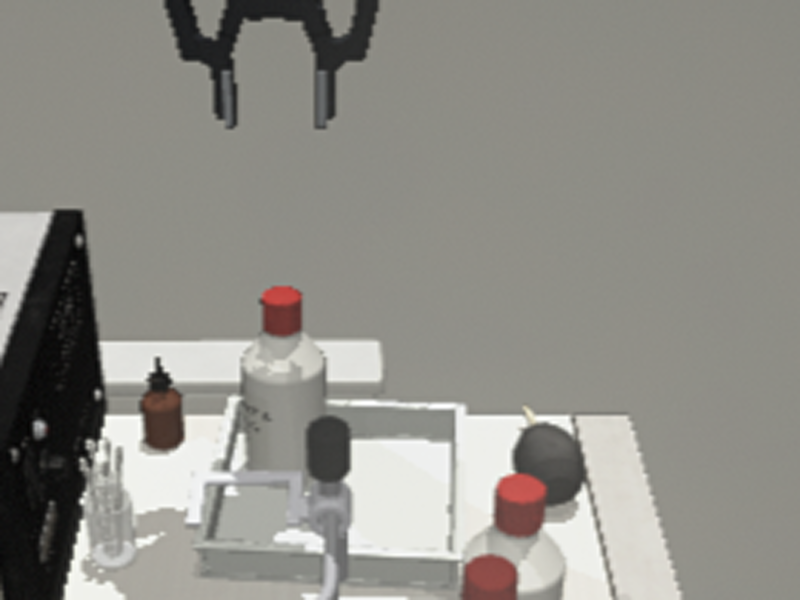

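```bash
python3 -m jog '[15,-10,0,0,50, 35,-24,0,0,50, 60,-41,0,0,50, 85,-58,0,0,50, 110,-75,0,0,50, 135,-92,0,0,50, 160,-109,0,0,50, 185,-126,0,0,50, 200,-136,0,0,50, 209,-142,0,0,50, 209,-142,20,0,50, 209,-142,45,0,50, 209,-142,70,0,50, 209,-142,95,0,50, 209,-142,115,0,50, 209,-142,130,0,50, 209,-142,138,0,50, 209,-142,141,0,50, 209,-142,141,0,50, 209,-142,141,0,50]'; python3 - <<'E'
from h import *
rel((410.5,-221.5,299,90))
E
```

```text
clock: 21.75
eef_pos: [411.1, -222.0, 299.0]
tool_rot: [3.141, 0.0, 1.566]
force: [0.4, -0.5, 0.5]
width: 50.0
at [ 411.1 -222.   299. ] yaw 89.7 rp [180.   0.] F [ 0.36 -0.5   0.46] w 50.0 t 21.8
(410.5, -221.5, 299, 90) -> [0.5, -0.6, 0.0] turn -0.3
```

```bash
python3 -m jog '[0,0,0,0,40, 0,0,0,0,30, 0,0,0,0,20, 0,0,0,0,20, 0,0,0,0,20, 0,0,0,0,20, 0,0,-3,0,20, 0,0,-8,0,20, 0,0,-15,0,20, 0,0,-25,0,20, 0,0,-30,0,20, 0,0,-30,0,20, 0,0,-30,0,20, 0,0,-30,0,20]'; python3 - <<'E'
from h import *
for i in range(4): get_image("top"); print(read_state()["force"].round(2))
rel((477.9,-346,460,90),(410.5,-221.5,460,90),(557.7,-351.6,460,90))
E
```

```text
clock: 22.92
eef_pos: [410.8, -221.5, 328.5]
tool_rot: [-3.141, -0.0, 1.566]
force: [-0.0, -0.2, -1.0]
width: 27.0
[-0.67 -0.05 -0.35]
[-0.92  0.06  0.13]
[ 0.5   0.15 -0.8 ]
[ 0.02 -0.08 -0.07]
at [ 410.7 -221.6  328.4] yaw 89.7 rp [-180.   -0.] F [ 0.02 -0.08 -0.07] w 26.5 t 23.1
(477.9, -346, 460, 90) -> [-124.0, 67.7, -131.7] turn -0.3
(410.5, -221.5, 460, 90) -> [0.2, -0.3, -131.6] turn -0.3
(557.7, -351.6, 460, 90) -> [-129.2, 147.5, -131.8] turn -0.3
```

```bash
python3 - <<'E'
from h import *
rel((472,-426,410,90),(472,-426,304,90))
E
python3 -m jog '[0,0,-10,0,20, 0,0,-25,0,20, 0,0,-42,0,20, 0,0,-60,0,20, -6,2,-75,0,20, -16,5,-80,0,20, -32,9,-80,0,20, -50,15,-80,0,20, -70,21,-80,0,20, -90,27,-80,0,20, -110,33,-80,0,20, -130,39,-80,0,20, -150,45,-80,0,20, -170,51,-80,0,20, -186,56,-80,0,20, -198,60,-80,0,20, -204,62,-80,0,20, -204,62,-80,0,20, -204,62,-80,0,20]';  python3 - <<'E'
from h import *
rel((472,-426,410,90),(472,-426,303,90))
E
```

```text
at [ 410.7 -221.6  328.4] yaw 89.7 rp [-180.   -0.] F [ 0.02 -0.08 -0.07] w 26.5 t 23.1
(472, -426, 410, 90) -> [-204.0, 62.2, -81.7] turn -0.3
(472, -426, 304, 90) -> [-204.1, 62.3, 24.3] turn -0.3
clock: 24.7
eef_pos: [471.6, -425.9, 407.8]
tool_rot: [-3.14, -0.001, 1.566]
force: [-0.8, 0.2, -1.4]
width: 27.0
at [ 471.6 -425.9  407.8] yaw 89.7 rp [-1.799e+02 -1.000e-01] F [-0.82  0.18 -1.42] w 27.0 t 24.7
(472, -426, 410, 90) -> [-0.1, 0.4, -2.2] turn -0.3
(472, -426, 303, 90) -> [-0.2, 0.6, 104.8] turn -0.3
```

```bash
python3 -m jog '[0,0,8,0,20, 0,0,22,0,20, 0,0,40,0,20, 0,0,60,0,20, 0,0,78,0,20, 0,0,90,0,20, 0,0,97,0,20, 0,0,101,0,20, 0,0,103,0,20, 0,0,104,0,20, 0,0,104,0,20, 0,0,104,0,20]'; python3 -m jog '[0,0,1,0,20, 0,0,1,0,20, 0,0,1,0,20]'
```

```text
clock: 25.7
eef_pos: [472.0, -426.2, 305.5]
tool_rot: [3.141, 0.001, 1.566]
force: [0.9, 0.0, -0.9]
width: 27.1
clock: 25.95
eef_pos: [471.9, -426.0, 303.9]
tool_rot: [3.141, 0.0, 1.566]
force: [-0.6, -0.2, -0.8]
width: 27.0
```

```bash
python3 -m jog '[0,0,1,0,20, 0,0,2,0,20, 0,0,2,0,20]'
```

```text
clock: 26.2
eef_pos: [471.8, -426.5, 303.9]
tool_rot: [3.14, 0.001, 1.566]
force: [-2.1, 2.8, 12.0]
width: 27.0
```

Contact. Release, rise, then go to the middle spare (432,-150).

```bash
python3 -m jog '[0,0,-2,0,20, 0,0,-2,0,25, 0,0,-2,0,32, 0,0,-2,0,40, 0,0,-2,0,48, 0,0,-2,0,50, 0,0,-2,0,50, 0,0,-8,0,50, 0,0,-18,0,50, 0,0,-35,0,50, 0,0,-60,0,50, 0,0,-75,0,50, 0,0,-85,0,50, 0,0,-85,0,50, 0,0,-85,0,50]'; python3 - <<'E'
from h import *
o=shot("j",(("side",160,100,420,295),))
im,d=o["side"];W=cloud("side",d)
for m,s,c in reds(im,W):
        P=W[m];zz=np.nanpercentile(P[:,2],95);t=P[P[:,2]>zz-4]
        print(np.round(c),s[4],round(float(zz),1),np.round(np.nanmean(t,0),1))
rel((432.5,-150,390,90),(432.5,-150,299,90))
E
```

```text
clock: 27.45
eef_pos: [471.9, -425.9, 387.2]
tool_rot: [3.141, 0.0, 1.566]
force: [-0.1, -0.6, 0.1]
width: 49.8
side scale 3.077
[271. 156.] 65 150.9 [ 552.2 -428.5  149.5]
[310. 156.] 33 150.9 [ 469.7 -427.1  149.7]
[343. 282.] 75 147.0 [435.1 -69.1 145.5]
at [ 471.7 -425.6  386.2] yaw 89.7 rp [-180.   -0.] F [-0.05 -0.05 -0.09] w 50.1 t 27.5
(432.5, -150, 390, 90) -> [275.5, -40.5, -3.5] turn -0.3
(432.5, -150, 299, 90) -> [275.4, -40.4, 87.5] turn -0.3
```

View pics/side_j.png

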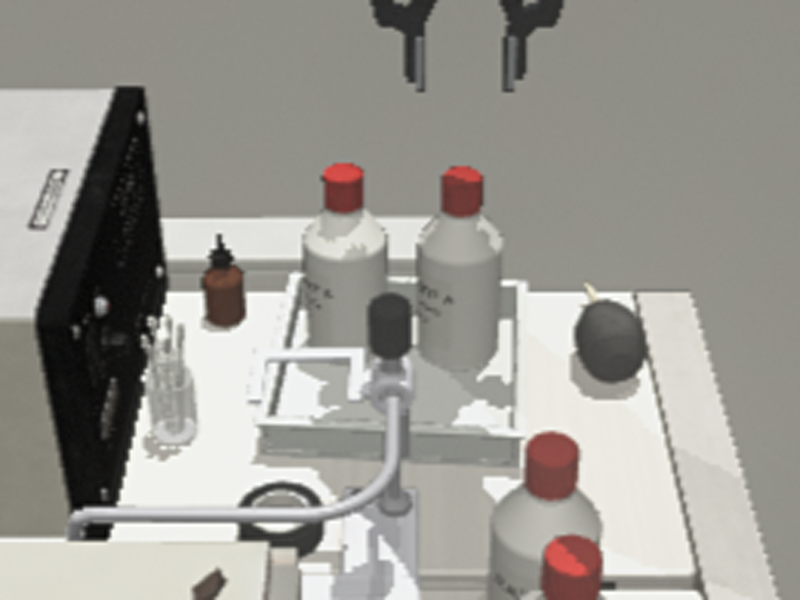

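Both in tray, upright. Now the middle spare (tool tips at 215 clear the knob top 196, and the path stays clear of it).

```bash
python3 -m jog '[10,-1,-3,0,50, 28,-4,-3,0,50, 55,-8,-3,0,50, 85,-12,-3,0,50, 115,-17,-3,0,50, 145,-21,-3,0,50, 175,-26,-3,0,50, 205,-30,-3,0,50, 235,-34,-3,0,50, 258,-38,-3,0,50, 270,-40,-3,0,50, 275,-40,5,0,50, 275,-40,20,0,50, 275,-40,40,0,50, 275,-40,60,0,50, 275,-40,75,0,50, 275,-40,83,0,50, 275,-40,87,0,50, 275,-40,87,0,50, 275,-40,87,0,50]'; python3 - <<'E'
from h import *
rel((432.5,-150,299,90))
E
```

```text
clock: 29.17
eef_pos: [433.3, -151.1, 299.8]
tool_rot: [3.141, 0.0, 1.566]
force: [0.1, -0.2, 0.8]
width: 50.2
at [ 433.3 -151.1  299.8] yaw 89.7 rp [180.   0.] F [ 0.05 -0.21  0.79] w 50.2 t 29.2
(432.5, -150, 299, 90) -> [1.1, -0.8, 0.8] turn -0.3
```

```bash
python3 -m jog '[1,0,1,0,40, 1,0,1,0,30, 1,0,1,0,20, 1,0,1,0,20, 1,0,1,0,20, 1,0,1,0,20, 1,0,-3,0,20, 1,0,-8,0,20, 1,0,-15,0,20, 1,0,-25,0,20, 1,0,-30,0,20, 1,0,-30,0,20, 1,0,-30,0,20, 1,0,-30,0,20]'; python3 - <<'E'
from h import *
for i in range(4): get_image("top"); print(read_state()["force"].round(2))
rel((478,-346,410,90),(640.5,-150.5,480,90))
E
```

```text
clock: 30.33
eef_pos: [433.0, -149.6, 329.5]
tool_rot: [-3.141, -0.0, 1.566]
force: [-0.9, -0.3, -4.2]
width: 26.3
[-0.76 -0.45 -3.62]
[-0.8   0.11 -3.91]
[-0.4  -0.58 -4.3 ]
[-0.45 -0.21 -3.7 ]
at [ 433.  -149.8  329.3] yaw 89.7 rp [-180.   -0.] F [-0.45 -0.21 -3.7 ] w 26.8 t 30.5
(478, -346, 410, 90) -> [-196.0, 45.8, -80.7] turn -0.3
(640.5, -150.5, 480, 90) -> [0.3, 207.3, -150.8] turn -0.3
```

```bash
python3 -m jog '[0,0,-6,0,20, 0,0,-16,0,20, 0,0,-30,0,20, 0,0,-46,0,20, 0,0,-62,0,20, 0,0,-78,0,20, 0,0,-94,0,20, 0,0,-110,0,20, 0,0,-126,0,20, 0,0,-140,0,20, 0,0,-148,0,20, 0,0,-151,0,20, 0,0,-151,0,20, 0,0,-151,0,20]'; python3 - <<'E'
from h import *
rel((640.5,-150.5,480,90))
o=shot("k",(("side",160,60,420,255),))
E
```

```text
clock: 31.7
eef_pos: [432.9, -149.6, 480.2]
tool_rot: [-3.14, -0.0, 1.566]
force: [-0.0, -0.9, -4.1]
width: 26.6
at [ 432.9 -149.6  480.2] yaw 89.7 rp [-179.9   -0. ] F [-0.01 -0.9  -4.06] w 26.6 t 31.7
(640.5, -150.5, 480, 90) -> [0.1, 207.6, -0.1] turn -0.3
side scale 3.077
```

View pics/side_k.png

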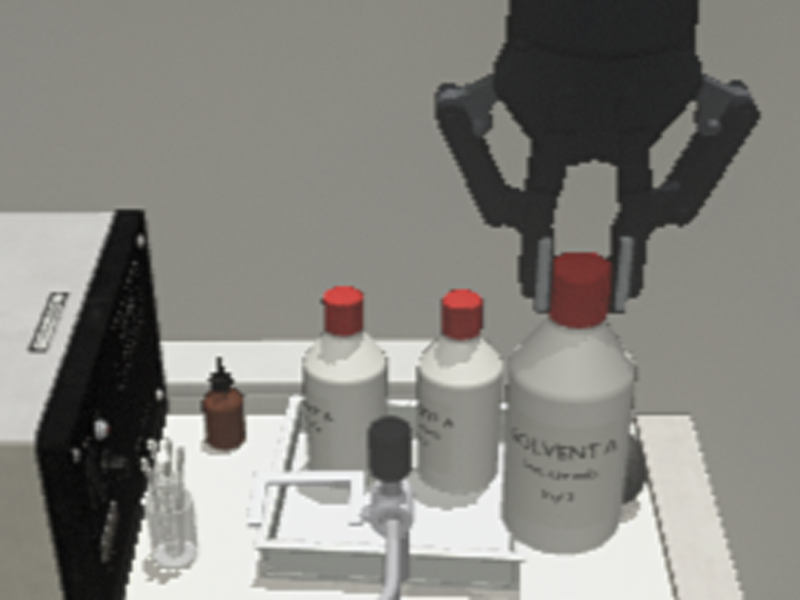

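Bottle hangs straight, keeper still parked. Move over the nest.

```bash
python3 -m jog '[0,5,0,0,20, 0,14,0,0,20, 0,28,0,0,20, 0,44,0,0,20, 0,61,0,0,20, 0,78,0,0,20, 0,95,0,0,20, 0,112,0,0,20, 0,129,0,0,20, 0,146,0,0,20, 0,163,0,0,20, 0,179,0,0,20, 0,193,0,0,20, 0,203,0,0,20, 0,207.5,0,0,20, 0,207.5,0,0,20, 0,207.5,0,0,20, 0,207.5,0,0,20]'; python3 - <<'E'
from h import *
rel((640.5,-150.5,480,90),(640.5,-150.5,310,90))
E
```

```text
clock: 33.25
eef_pos: [640.2, -151.0, 480.3]
tool_rot: [-3.14, -0.0, 1.565]
force: [0.6, -0.3, -3.4]
width: 26.6
at [ 640.2 -151.   480.3] yaw 89.7 rp [-179.9   -0. ] F [ 0.56 -0.28 -3.39] w 26.6 t 33.2
(640.5, -150.5, 480, 90) -> [0.5, 0.3, 0.3] turn -0.3
(640.5, -150.5, 310, 90) -> [0.5, 0.5, 170.3] turn -0.3
```

```bash
python3 -m jog '[0,0,8,0,20, 0,0,22,0,20, 0,0,38,0,20, 0,0,56,0,20, 0,0,74,0,20, 0,0,92,0,20, 0,0,110,0,20, 0,0,126,0,20, 0,0,138,0,20, 0,0,146,0,20, 0,0,151,0,20, 0,0,155,0,20, 0,0,158,0,20, 0,0,160,0,20, 0,0,160,0,20, 0,0,160,0,20]'; python3 - <<'E'
from h import *
rel((640.5,-150.5,310,90))
o=shot("l",(("side",160,160,340,295),("top",170,120,310,225)))
E
```

```text
clock: 34.58
eef_pos: [640.8, -150.9, 321.1]
tool_rot: [3.141, 0.0, 1.566]
force: [-0.1, 0.1, -4.0]
width: 26.4
at [ 640.8 -150.9  321.1] yaw 89.7 rp [180.   0.] F [-0.08  0.14 -3.95] w 26.4 t 34.6
(640.5, -150.5, 310, 90) -> [0.4, -0.3, 11.1] turn -0.3
side scale 4.444
top scale 5.714
```

View pics/side_l.png

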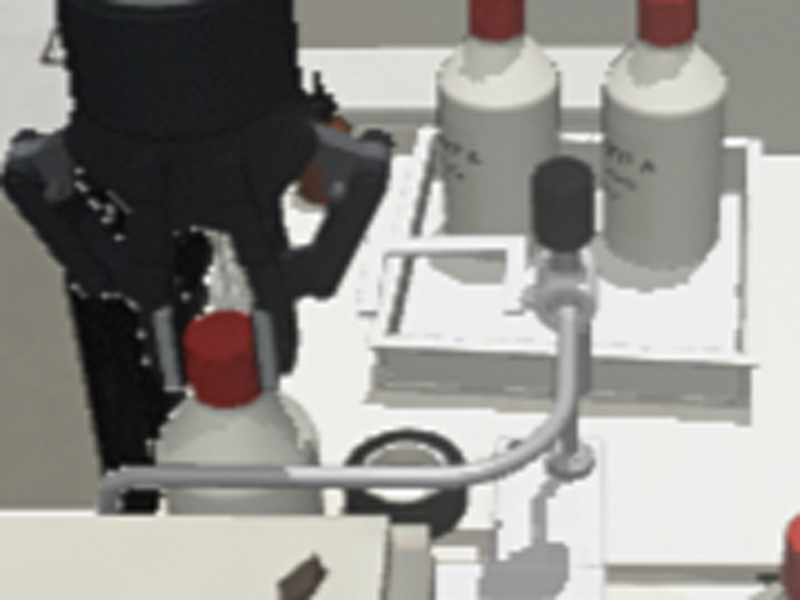

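View pics/top_l.png

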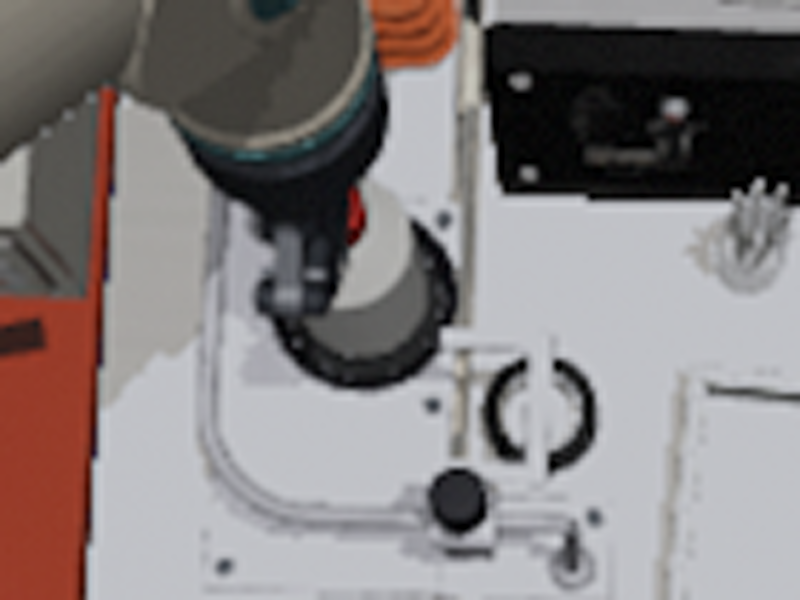

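```bash
python3 -m jog '[0,0,2,0,20, 0,0,4,0,20, 0,0,6,0,20, 0,0,8,0,20, 0,0,10,0,20, 0,0,11.5,0,20, 0,0,12.5,0,20, 0,0,12.5,0,20, 0,0,12.5,0,20]'; python3 -m jog '[0,0,1,0,20, 0,0,1.5,0,20, 0,0,1.5,0,20]'
```

```text
clock: 35.43
eef_pos: [640.7, -150.8, 308.1]
tool_rot: [-3.142, -0.0, 1.566]
force: [0.1, 0.2, -3.7]
width: 27.1
clock: 35.68
eef_pos: [640.9, -150.9, 307.6]
tool_rot: [3.141, 0.0, 1.566]
force: [0.0, 0.5, 2.9]
width: 26.9
```

Contact at the expected height. Release, rise; then go to the last spare.

```bash
python3 -m jog '[0,0,-0.5,0,20, 0,0,-0.5,0,25, 0,0,-0.5,0,32, 0,0,-0.5,0,40, 0,0,-0.5,0,48, 0,0,-0.5,0,50, 0,0,-0.5,0,50, 0,0,-8,0,50, 0,0,-18,0,50, 0,0,-35,0,50, 0,0,-55,0,50, 0,0,-75,0,50, 0,0,-85,0,50, 0,0,-85,0,50, 0,0,-85,0,50]'; python3 - <<'E'
from h import *
o=shot("m",(("side",160,160,340,295),("top",170,120,310,225)))
for n in o:
  im,d=o[n];W=cloud(n,d)
  for m,s,c in reds(im,W):
        P=W[m];zz=np.nanpercentile(P[:,2],95);t=P[P[:,2]>zz-4]
        print(n,np.round(c),s[4],round(float(zz),1),np.round(np.nanmean(t,0),1))
rel((431,-72.5,395,90),(431,-72.5,299,90))
E
```

```text
clock: 36.93
eef_pos: [640.7, -150.7, 392.2]
tool_rot: [3.14, -0.0, 1.566]
force: [0.3, 0.1, -0.4]
width: 50.0
side scale 4.444
top scale 5.714
side [271. 156.] 66 150.8 [ 552.5 -428.5  149.5]
side [310. 157.] 57 151.0 [ 471.6 -424.1  149.6]
side [211. 246.] 284 154.6 [ 640.3 -148.6  153.4]
top [230. 158.] 81 155.1 [ 640.5 -156.3  153.2]
top [345. 199.] 103 151.3 [ 551.8 -430.7  149.3]
top [343. 233.] 107 151.5 [ 471.1 -424.8  149.2]
top [190. 246.] 119 147.5 [431.5 -74.8 145.4]
at [ 640.3 -150.5  390.6] yaw 89.7 rp [-179.9   -0. ] F [0.24 0.39 0.33] w 49.7 t 37.0
(431, -72.5, 395, 90) -> [77.0, -209.6, -3.9] turn -0.3
(431, -72.5, 299, 90) -> [76.9, -209.5, 92.0] turn -0.3
```

View pics/side_m.png

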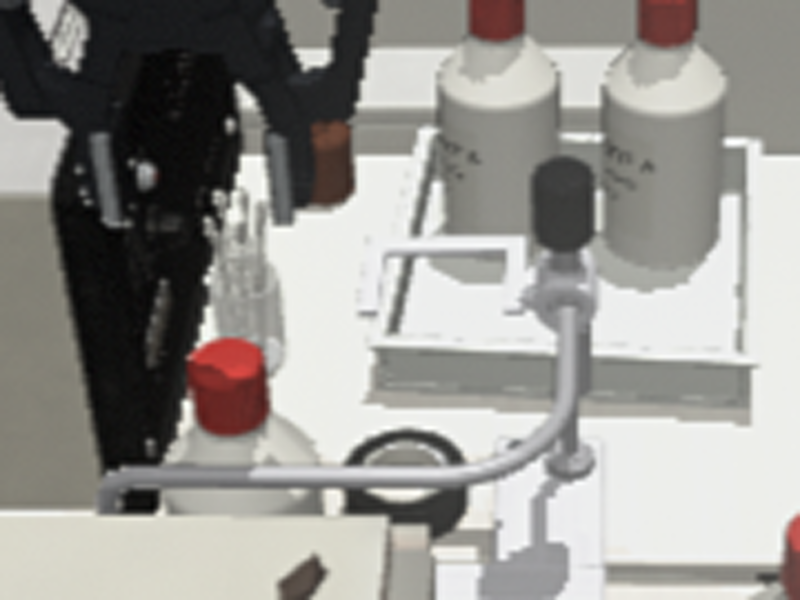

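```bash
python3 -m jog '[5,-14,-4,0,50, 13,-36,-4,0,50, 23,-62,-4,0,50, 33,-90,-4,0,50, 43,-118,-4,0,50, 54,-146,-4,0,50, 63,-172,-4,0,50, 71,-194,-4,0,50, 76,-207,-4,0,50, 77,-209.5,5,0,50, 77,-209.5,25,0,50, 77,-209.5,50,0,50, 77,-209.5,70,0,50, 77,-209.5,82,0,50, 77,-209.5,89,0,50, 77,-209.5,92,0,50, 77,-209.5,92,0,50, 77,-209.5,92,0,50]'; python3 - <<'E'
from h import *
rel((431,-72.5,299,90))
E
```

```text
clock: 38.53
eef_pos: [431.7, -72.9, 299.9]
tool_rot: [3.141, 0.0, 1.566]
force: [-0.0, -0.1, -0.2]
width: 50.0
at [431.7 -72.9 299.9] yaw 89.7 rp [180.   0.] F [-0.03 -0.08 -0.18] w 50.0 t 38.5
(431, -72.5, 299, 90) -> [0.4, -0.7, 0.9] turn -0.3
```

```bash
python3 -m jog '[0,0,1,0,40, 0,0,1,0,30, 0,0,1,0,20, 0,0,1,0,20, 0,0,1,0,20, 0,0,1,0,20, 0,0,-3,0,20, 0,0,-8,0,20, 0,0,-15,0,20, 0,0,-25,0,20, 0,0,-45,0,20, 0,0,-65,0,20, 0,0,-85,0,20, 0,0,-100,0,20, 0,0,-110,0,20, 0,0,-110,0,20, 0,0,-110,0,20, 0,0,-110,0,20]'; python3 - <<'E'
from h import *
for i in range(4): get_image("top"); print(read_state()["force"].round(2))
rel((430,-300,410,90),(478,-346,410,90))
E
```

```text
clock: 40.03
eef_pos: [431.2, -72.6, 409.4]
tool_rot: [-3.141, -0.0, 1.566]
force: [-1.1, -0.2, -1.3]
width: 26.7
[ 0.48 -0.02 -1.11]
[-0.42  1.16 -0.41]
[-0.48 -0.34 -0.94]
[-0.53 -1.47 -0.97]
at [431.4 -72.7 409.1] yaw 89.7 rp [-179.9    0. ] F [-0.53 -1.47 -0.97] w 26.9 t 40.2
(430, -300, 410, 90) -> [-227.3, -0.2, -0.9] turn -0.3
(478, -346, 410, 90) -> [-273.0, 48.0, -1.0] turn -0.3
```

```bash
python3 -m jog '[-5,0,0,0,20, -15,0,0,0,20, -30,0,0,0,20, -48,0,0,0,20, -67,0,0,0,20, -86,0,0,0,20, -105,0,0,0,20, -124,0,0,0,20, -143,0,0,0,20, -162,0,0,0,20, -181,0,0,0,20, -200,2,0,0,20, -217,8,0,0,20, -232,18,0,0,20, -245,28,0,0,20, -258,37,0,0,20, -268,44,0,0,20, -273,47,0,0,20, -273,47,0,0,20, -273,47,0,0,20]'; python3 -m jog '[0,0,8,0,20, 0,0,22,0,20, 0,0,40,0,20, 0,0,60,0,20, 0,0,78,0,20, 0,0,90,0,20, 0,0,97,0,20, 0,0,101,0,20, 0,0,103,0,20, 0,0,104,0,20, 0,0,104,0,20, 0,0,104,0,20]'; python3 - <<'E'
from h import *
st();shot("n",(("side",160,100,420,295),))
E
```

```text
clock: 41.9
eef_pos: [476.6, -346.3, 409.3]
tool_rot: [-3.14, -0.001, 1.565]
force: [0.5, 1.4, -0.9]
width: 26.7
clock: 42.9
eef_pos: [477.4, -346.2, 306.4]
tool_rot: [3.141, 0.001, 1.566]
force: [0.6, 0.1, -0.1]
width: 27.2
{'clock': 42.9, 'qpos': [0.32, 0.7, 0.41, 1.79, -0.4, 0.73, 0.94], 'eef_pos': [477.42, -346.22, 306.38], 'tool_rot': [3.14, 0.0, 1.57], 'force': [0.6, 0.08, -0.06], 'width': 27.19}
side scale 3.077
```

View pics/side_n.png

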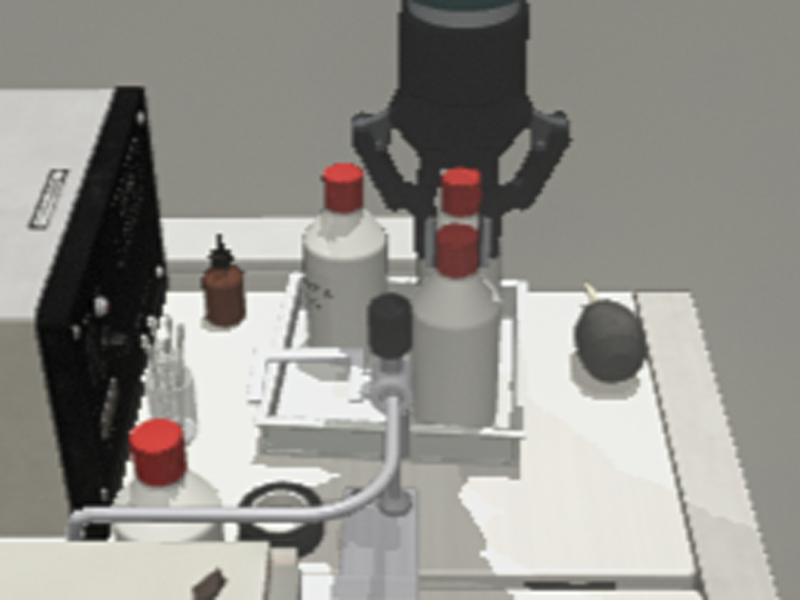

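```bash
python3 -m jog '[0,0,1,0,20, 0,0,2,0,20, 0,0,2.5,0,20, 0,0,2.5,0,20]';python3 -m jog '[0,0,1,0,20, 0,0,1.5,0,20, 0,0,1.5,0,20]'
```

```text
clock: 43.28
eef_pos: [477.3, -346.2, 303.5]
tool_rot: [3.141, 0.0, 1.566]
force: [-0.5, -0.3, 2.3]
width: 27.1
clock: 43.53
eef_pos: [477.1, -346.6, 303.4]
tool_rot: [3.14, 0.001, 1.566]
force: [-2.7, 2.3, 12.9]
width: 26.7
```

```bash
python3 -m jog '[0,0,-1.5,0,20, 0,0,-2,0,25, 0,0,-2,0,32, 0,0,-2,0,40, 0,0,-2,0,48, 0,0,-2,0,50, 0,0,-2,0,50, 0,0,-8,0,50, 0,0,-18,0,50, 0,0,-35,0,50, 0,0,-60,0,50, 0,0,-85,0,50, 0,0,-105,0,50, 0,0,-115,0,50, 0,0,-115,0,50, 0,0,-115,0,50]'; python3 - <<'E'
from h import *
o=shot("o")
for n in o:
    im,d=o[n];W=cloud(n,d);x,y,z=W[...,0],W[...,1],W[...,2]
    for m,s,c in reds(im,W):
        P=W[m];zz=np.nanpercentile(P[:,2],95);t=P[P[:,2]>zz-4]
        print(n,np.round(c),s[4],round(float(zz),1),np.round(np.nanmean(t,0),1))
    k=(im.max(2)<70)&(z>170)&(z<205)&(x>480)&(x<680)&(y>-260)&(y<-80);t=k&(z>191)
    if t.any(): print(n,"knob",t.sum(),W[t].mean(0).round(1))
rel((517,-208,420,180),(517,-208,342,180))
E
```

```text
clock: 44.87
eef_pos: [477.2, -345.8, 416.9]
tool_rot: [3.141, 0.0, 1.566]
force: [0.0, 0.4, 0.0]
width: 49.9
top scale 3.333
side scale 2.5
top [228. 158.] 114 155.0 [ 639.7 -152.4  153.1]
top [345. 236.] 33 152.2 [ 464.9 -427.8  149.8]
side [271. 156.] 63 150.9 [ 552.4 -428.8  149.5]
side [310. 157.] 55 150.9 [ 471.5 -424.   149.6]
side [309. 178.] 64 150.4 [ 475.2 -345.   149.4]
side [211. 246.] 283 154.6 [ 640.4 -148.6  153.5]
side knob 98 [ 518.5 -205.8  194.8]
at [ 477.  -345.5  415.5] yaw 89.7 rp [-1.799e+02 -1.000e-01] F [0.07 1.05 0.01] w 50.3 t 45.0
(517, -208, 420, 180) -> [137.7, 39.4, -4.4] turn -90.3
(517, -208, 342, 180) -> [137.6, 39.5, 73.6] turn -90.3
```

View pics/side_o.png

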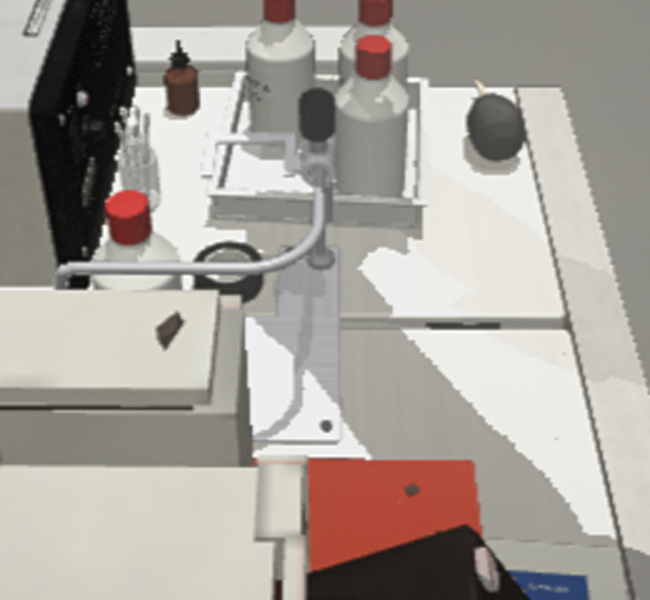

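```bash
python3 -m jog '[10,3,-4,-7,55, 20,6,-4,-14,55, 30,9,-4,-21,55, 40,12,-4,-28,55, 50,15,-4,-35,55, 60,18,-4,-42,55, 70,21,-4,-49,55, 80,24,-4,-56,55, 92,27,-4,-63,55, 104,30,-4,-70,55, 116,34,-4,-77,55, 128,37,-4,-84,55, 136,39.5,-4,-90,55, 136,39.5,-4,-90,55, 136,39.5,-4,-90,55, 136,39.5,-4,-90,55]'; python3 - <<'E'
from h import *
rel((517,-210,420,180),(517,-210,342,180))
o=shot("p",(("side",160,60,420,255),))
E
```

```text
clock: 46.3
eef_pos: [517.0, -211.0, 419.9]
tool_rot: [-3.141, -0.002, 3.133]
force: [-0.1, -1.0, 0.8]
width: 55.0
at [ 517.  -211.   419.9] yaw 179.5 rp [-1.8e+02 -1.0e-01] F [-0.09 -1.02  0.77] w 55.0 t 46.3
(517, -210, 420, 180) -> [-0.0, 1.0, -0.1] turn -0.5
(517, -210, 342, 180) -> [-0.2, 1.0, 77.9] turn -0.5
side scale 3.077
```

View pics/side_p.png

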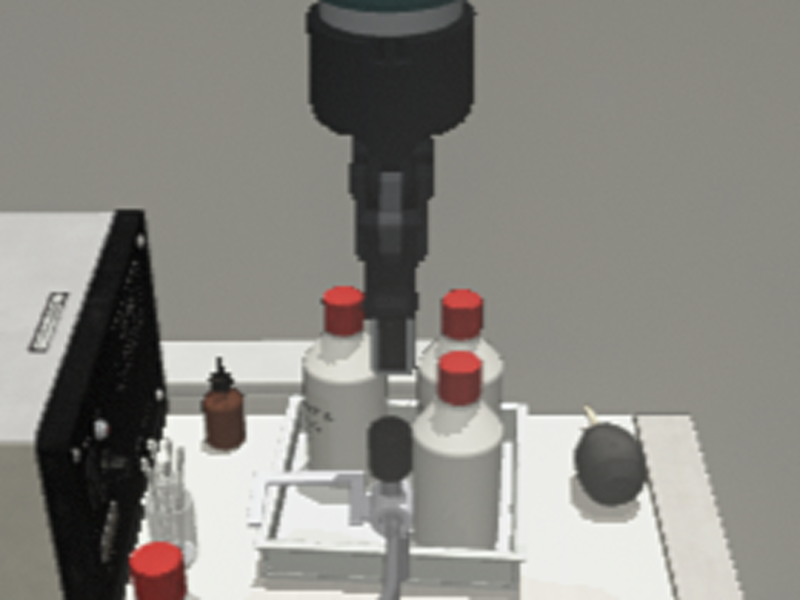

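Three bottles stand in the tray; the gripper is right above the knob (390,450). Descend and grip.

```bash
python3 -m jog '[0,0.5,15,0,55, 0,0.5,30,0,55, 0,0.5,45,0,55, 0,0.5,57,0,55, 0,0.5,67,0,55, 0,0.5,74,0,55, 0,0.5,77,0,55, 0,0.5,77,0,55, 0,0.5,77,0,45, 0,0.5,77,0,35, 0,0.5,77,0,25, 0,0.5,77,0,15, 0,0.5,77,0,15, 0,0.5,77,0,15, 0,0.5,75.5,0,15, 0,0.5,75.5,0,15]'; python3 - <<'E'
from h import *
rel((517,-147.5,344,180))
E
```

```text
clock: 47.68
eef_pos: [517.2, -209.5, 345.1]
tool_rot: [3.141, -0.001, 3.137]
force: [0.5, 0.4, -2.0]
width: 21.6
at [ 517.2 -209.5  345.1] yaw 179.7 rp [180.  -0.] F [ 0.48  0.37 -2.02] w 21.6 t 47.7
(517, -147.5, 344, 180) -> [0.5, 62.0, 1.1] turn -0.3
```

```bash
python3 -m jog '[0,3,0,0,15, 0,7,0.5,0,15, 0,12,0.5,0,15, 0,18,0.5,0,15, 0,24,0.5,0,15, 0,30,0.5,0,15, 0,36,0.5,0,15, 0,42,0.5,0,15, 0,48,0.5,0,15, 0,54,0.5,0,15, 0,59,0.5,0,15, 0,62,0.5,0,15, 0,62,0.5,0,15, 0,62,0.5,0,15]'; python3 - <<'E'
from h import *
O=np.array([562,-147.5]);wps=[]
for a in range(90,-1,-10):
    wps.append((O[0]-45*np.sin(np.radians(a)),O[1]+45*np.cos(np.radians(a)),344,90+a))
rel(*[tuple(round(float(v),1) for v in w) for w in wps])
E
```

```text
clock: 48.85
eef_pos: [518.1, -147.0, 344.8]
tool_rot: [3.141, 0.001, 3.137]
force: [1.7, 0.5, 0.4]
width: 22.0
at [ 518.1 -147.   344.8] yaw 179.8 rp [180.   0.] F [1.68 0.5  0.4 ] w 22.0 t 48.9
(517.0, -147.5, 344.0, 180.0) -> [1.1, -0.5, 0.8] turn -0.2
(517.7, -139.7, 344.0, 170.0) -> [0.4, 7.3, 0.8] turn 9.8
(519.7, -132.1, 344.0, 160.0) -> [-1.5, 14.9, 0.8] turn 19.8
(523.0, -125.0, 344.0, 150.0) -> [-4.8, 22.0, 0.8] turn 29.8
(527.5, -118.6, 344.0, 140.0) -> [-9.3, 28.4, 0.8] turn 39.8
(533.1, -113.0, 344.0, 130.0) -> [-14.9, 34.0, 0.8] turn 49.8
(539.5, -108.5, 344.0, 120.0) -> [-21.2, 38.6, 0.8] turn 59.8
(546.6, -105.2, 344.0, 110.0) -> [-28.3, 41.9, 0.8] turn 69.8
(554.2, -103.2, 344.0, 100.0) -> [-35.9, 43.9, 0.8] turn 79.8
(562.0, -102.5, 344.0, 90.0) -> [-43.7, 44.7, 0.9] turn 89.8
```

```bash
python3 -m jog '[0.5,3,0.5,5,15, 0,7,0.5,10,15, -0.5,11,0.5,15,15, -1.5,15,0.5,20,15, -3,18.5,0.5,25,15, -5,22,0.5,30,15, -7,25,0.5,35,15, -9.5,28.5,0.5,40,15, -12,31.5,0.5,45,15, -15,34,0.5,50,15, -18,36.5,0.5,55,15, -21,38.5,0.5,60,15, -25,40.5,0.5,65,15, -28.5,42,0.5,70,15, -32,43,0.5,75,15, -36,44,0.5,80,15, -40,44.5,0.5,85,15, -44,45,0.5,90,15, -44,45,0.5,90,15]'; python3 - <<'E'
from h import *
rel((600,-102.3,344,90),(640,-102.3,344,90))
o=shot("q",(("top",150,90,310,250),("side",160,160,360,310)))
E
```

```text
clock: 50.43
eef_pos: [562.6, -104.3, 344.6]
tool_rot: [3.14, 0.003, 1.563]
force: [1.9, -2.4, 1.3]
width: 21.9
at [ 562.6 -104.3  344.6] yaw 89.6 rp [179.9   0.2] F [ 1.87 -2.39  1.33] w 21.9 t 50.4
(600, -102.3, 344, 90) -> [2.3, 37.3, 0.6] turn -0.4
(640, -102.3, 344, 90) -> [2.6, 77.3, 0.7] turn -0.4
top scale 3.75
side scale 4.0
```

View pics/side_q.png

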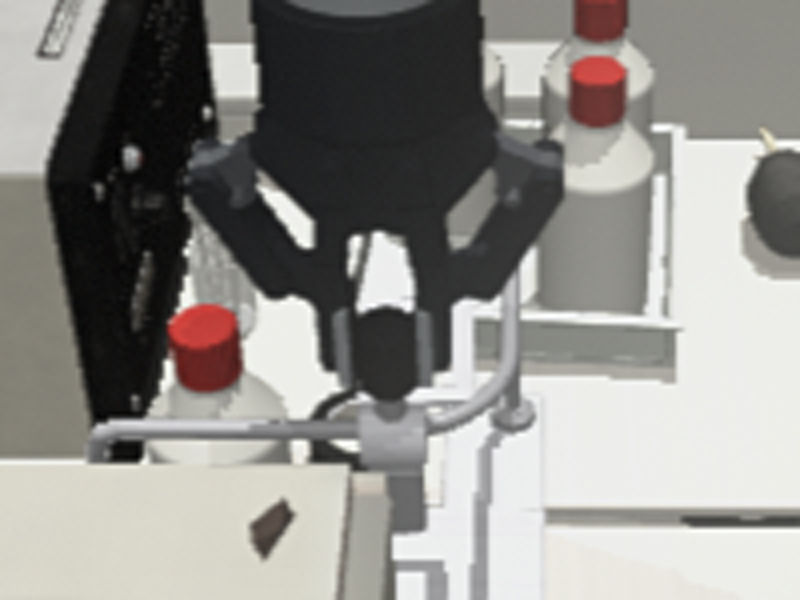

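View pics/top_q.png

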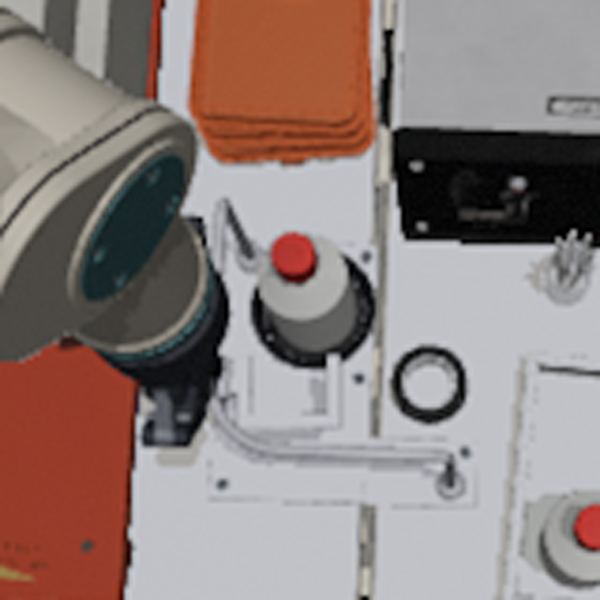

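```bash
python3 -m jog '[1,3,0,0,15, 1.5,7,0,0,15, 2,12,0.5,0,15, 2,18,0.5,0,15, 2,24,0.5,0,15, 2,30,0.5,0,15, 2,36,0.5,0,15, 2,42,0.5,0,15, 2,48,0.5,0,15, 2,54,0.5,0,15, 2,60,0.5,0,15, 2,66,0.5,0,15, 2,71,0.5,0,15, 2,75,0.5,0,15, 2,77.5,0.5,0,15, 2,77.5,0.5,0,15, 2,77.5,0.5,0,15]'; python3 - <<'E'
from h import *
st()
o=shot("r",(("side",160,160,320,280),("top",150,90,310,210)))
E
```

```text
clock: 51.95
eef_pos: [637.0, -103.4, 344.5]
tool_rot: [-3.136, 0.001, 1.565]
force: [-7.8, -4.3, 11.4]
width: 21.7
{'clock': 51.95, 'qpos': [-0.18, 0.74, 0.51, 1.6, -0.43, 0.92, 0.48], 'eef_pos': [637.0, -103.38, 344.51], 'tool_rot': [-3.14, 0.0, 1.57], 'force': [-7.84, -4.28, 11.44], 'width': 21.67}
side scale 5.0
top scale 5.0
```

View pics/side_r.png

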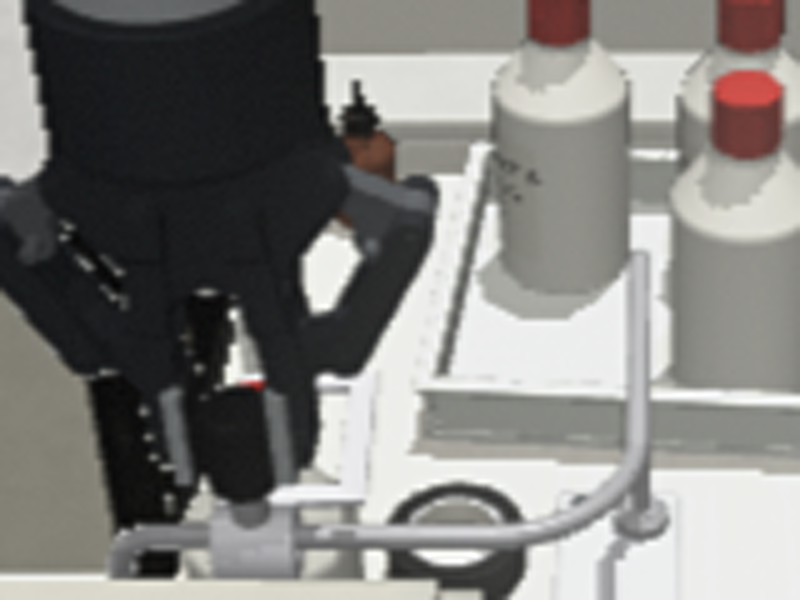

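View pics/top_r.png

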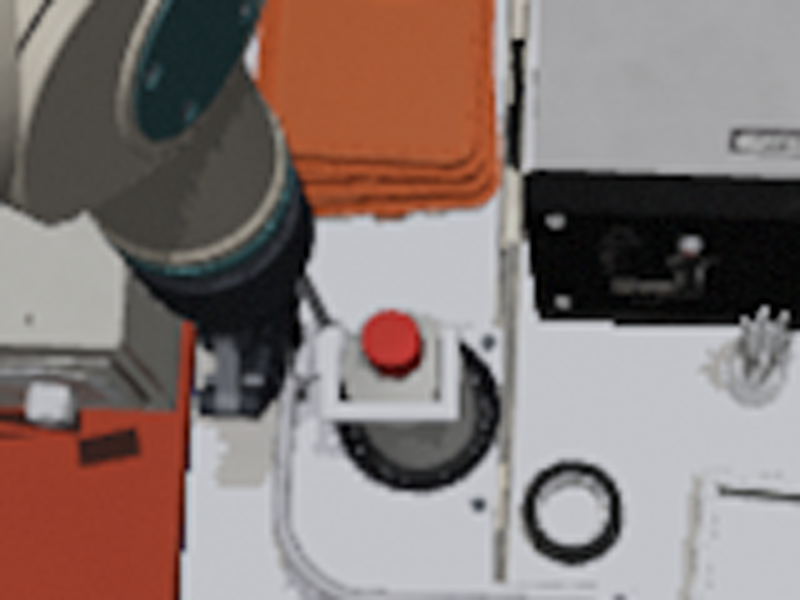

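```bash
python3 -m jog '[2,77.5,0,0,15]' >/dev/null 2>&1 & wait; python3 - <<'E'
from h import *
st()
E
```

```text
{'clock': 52.13, 'qpos': [-0.16, 0.79, 0.52, 1.49, -0.43, 1.0, 0.45], 'eef_pos': [667.76, -104.62, 343.59], 'tool_rot': [-3.11, -0.0, 1.56], 'force': [-8.95, -3.07, 0.58], 'width': 22.14}
```

```bash
python3 - <<'E'
from h import *
o=shot("s",(("side",160,160,320,280),("top",150,90,310,210)))
st()
E
```

```text
side scale 5.0
top scale 5.0
{'clock': 52.23, 'qpos': [-0.16, 0.8, 0.51, 1.47, -0.43, 1.01, 0.45], 'eef_pos': [675.86, -102.54, 343.02], 'tool_rot': [-3.12, -0.0, 1.57], 'force': [-17.51, -2.47, 20.02], 'width': 21.8}
```

View pics/side_s.png

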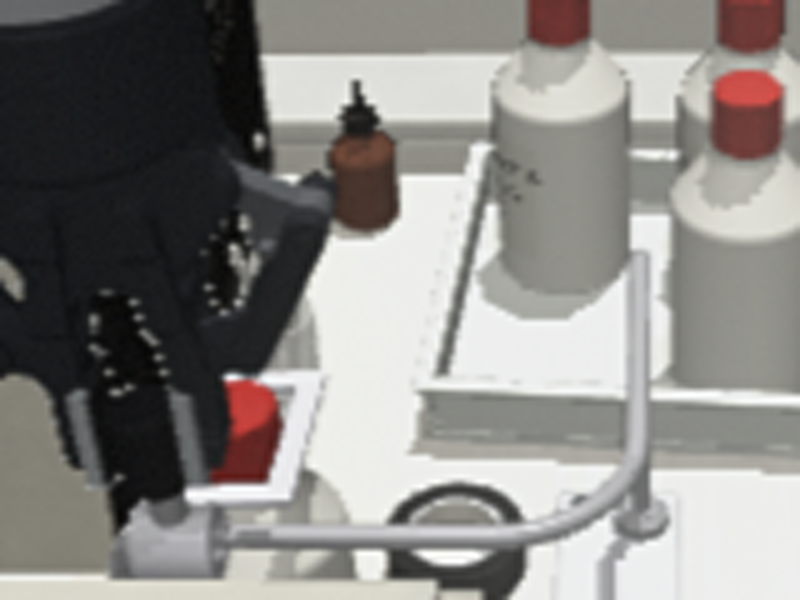

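View pics/top_s.png

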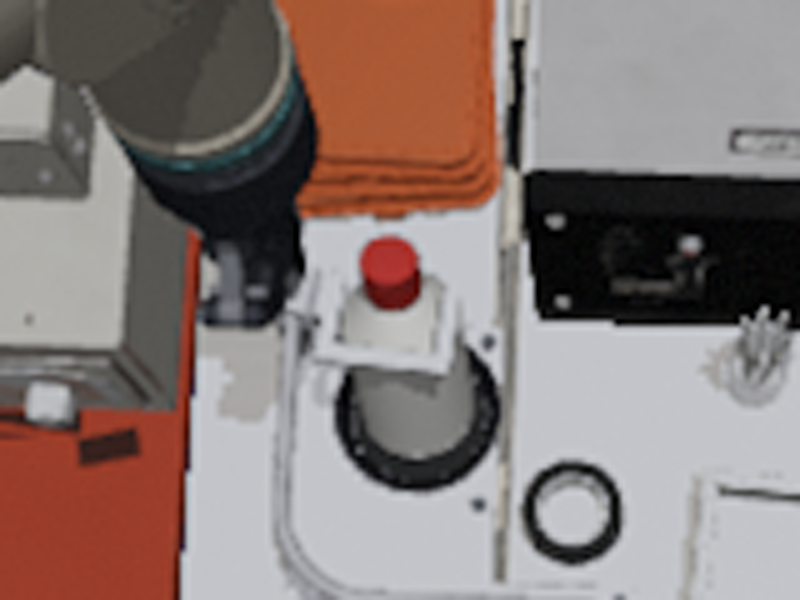

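My last row was wrong: I re-sent absolute shifts as relative ones, so the keeper overran by about 36 mm and tipped the full bottle. Its foot is still in the ring (cap at (390,265) in the top crop). I'll bring the keeper back slowly so the bottle settles with it.

```bash
python3 -m jog '[0,-2,-0.5,0,15, 0,-4,-0.5,0,15, 0,-6,-1,0,15, 0,-8,-1,0,15, 0,-10,-1,0,15, 0,-12,-1,0,15, 0,-14,-1,0,15, 0,-16,-1,0,15, 0,-18,-1,0,15, 0,-20,-1,0,15, 0,-22,-1,0,15, 0,-24,-1,0,15, 0,-26,-1,0,15, 0,-28,-1,0,15, 0,-30,-1,0,15, 0,-32,-1,0,15, 0,-34,-1,0,15, 0,-36,-1,0,15, 0,-38,-1,0,15, 0,-38,-1,0,15]'; python3 - <<'E'
from h import *
o=shot("t",(("side",160,160,320,280),("top",150,90,310,210)))
for n in o:
  im,d=o[n];W=cloud(n,d)
  for m,s,c in reds(im,W):
        P=W[m];zz=np.nanpercentile(P[:,2],95);t=P[P[:,2]>zz-4]
        print(n,np.round(c),s[4],round(float(zz),1),np.round(np.nanmean(t,0),1))
st()
E
```

```text
clock: 53.9
eef_pos: [643.6, -100.6, 345.4]
tool_rot: [3.139, 0.001, 1.567]
force: [2.6, -4.9, 1.9]
width: 22.1
side scale 5.0
top scale 5.0
side [271. 156.] 65 151.0 [ 552.7 -428.8  149.5]
side [310. 157.] 58 150.7 [ 471.4 -424.1  149.6]
side [309. 178.] 67 151.0 [ 475.3 -344.7  149.6]
top [230. 158.] 115 155.4 [ 639.5 -155.9  153.4]
top [345. 199.] 105 151.0 [ 551.8 -430.5  149. ]
top [309. 230.] 106 150.8 [ 475.6 -346.3  148.9]
top [343. 233.] 106 150.8 [ 471.1 -425.   148.8]
{'clock': 54.0, 'qpos': [-0.18, 0.75, 0.51, 1.58, -0.43, 0.92, 0.48], 'eef_pos': [643.64, -100.68, 345.37], 'tool_rot': [3.14, 0.0, 1.57], 'force': [2.23, -4.49, 1.86], 'width': 22.05}
```

View pics/side_t.png

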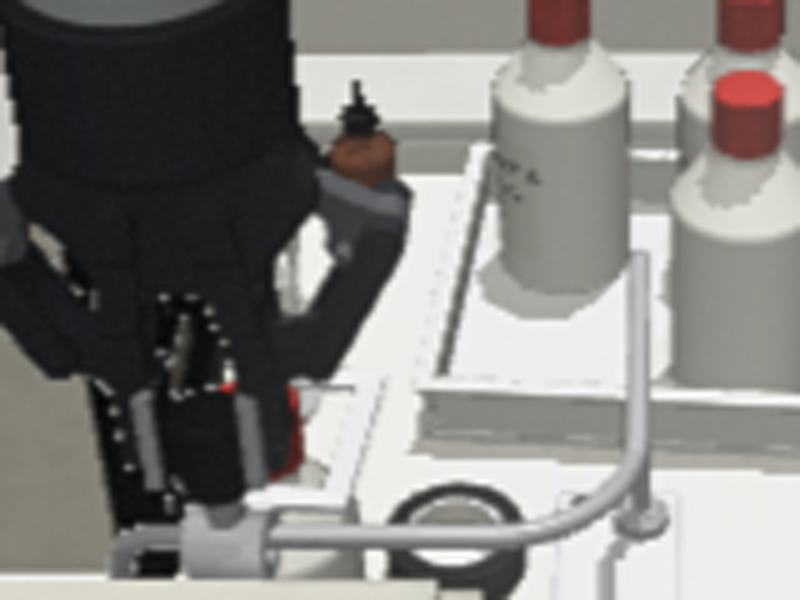

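View pics/top_t.png

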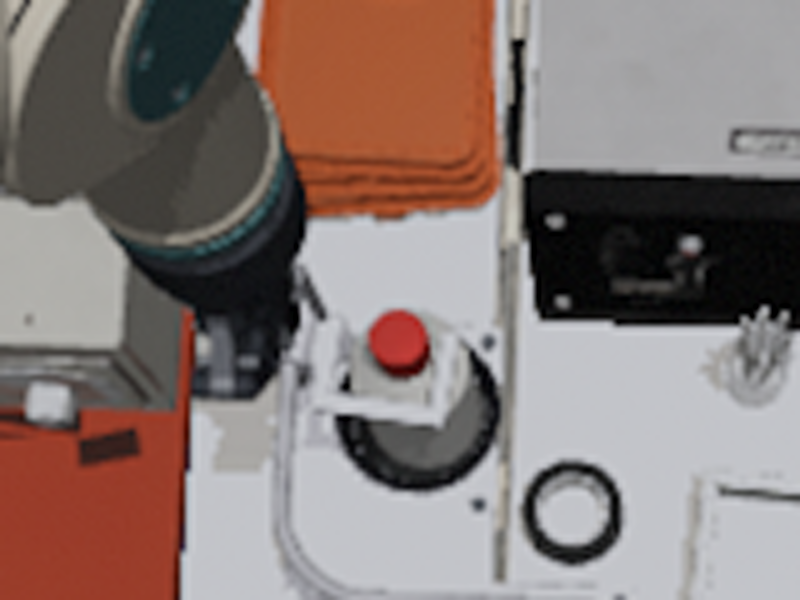

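```bash
python3 -m jog '[-0.5,-1,0,-2,15, -1,-2,0,-4,15, -1.5,-3,0,-6,15, -1.5,-3,0,-8,15, -1.5,-3,0,-9,15, -1.5,-3,0,-9,15, -1.5,-3,0,-9,15]'; python3 - <<'E'
from h import *
o=shot("u",(("side",160,160,320,280),("top",150,90,310,210)))
st()
E
```

```text
clock: 54.58
eef_pos: [640.4, -101.3, 345.1]
tool_rot: [3.14, -0.0, 1.723]
force: [1.4, -1.9, 4.3]
width: 21.7
side scale 5.0
top scale 5.0
{'clock': 54.68, 'qpos': [-0.15, 0.73, 0.47, 1.59, -0.39, 0.91, 0.61], 'eef_pos': [640.43, -101.34, 345.05], 'tool_rot': [3.14, -0.0, 1.72], 'force': [2.61, -2.77, 2.68], 'width': 21.38}
```

View pics/top_u.png

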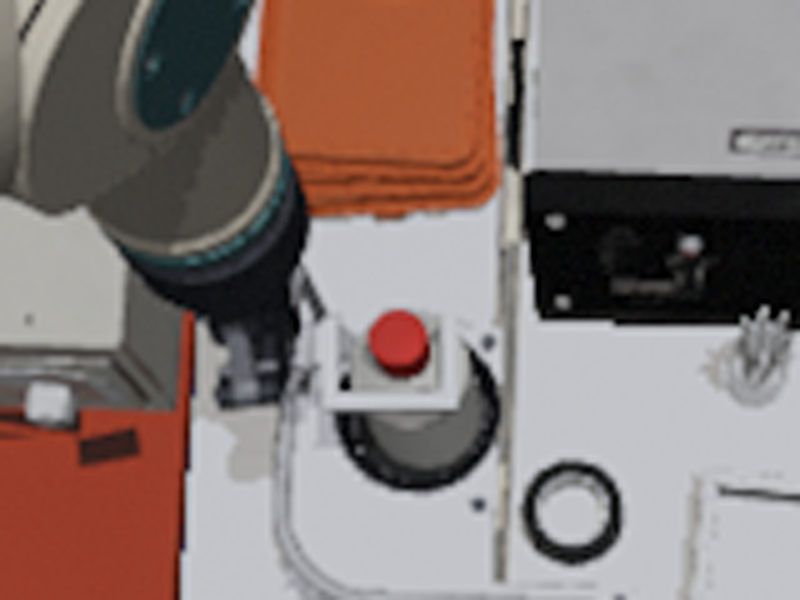

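View pics/side_u.png

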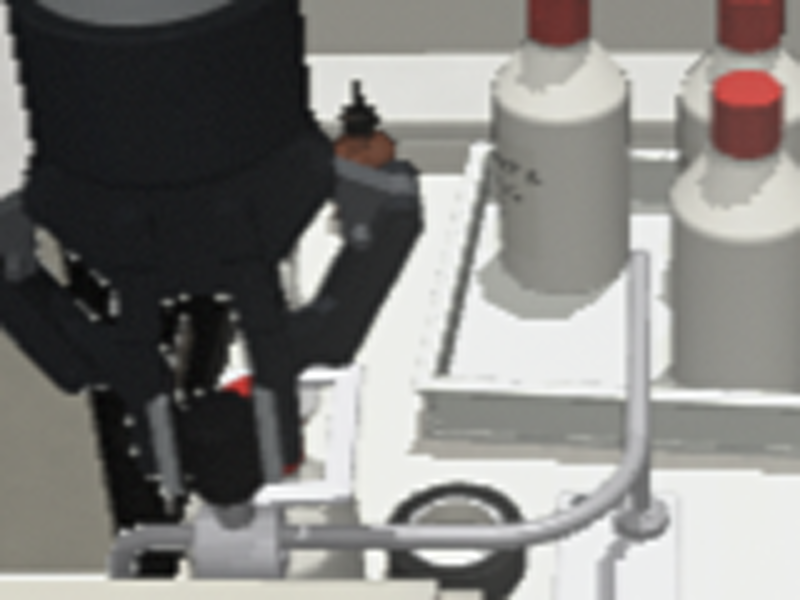

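```bash
python3 -m jog '[0,0,0.5,0,22, 0,0,0.5,0,28, 0,0,0.5,0,36, 0,0,0.5,0,45, 0,0,0.5,0,50, 0,0,0.5,0,50, 0,0,-8,0,50, 0,0,-20,0,50, 0,0,-40,0,50, 0,0,-60,0,50, 0,0,-80,0,50, 0,-20,-90,0,50, 0,-50,-90,0,50, 0,-80,-90,0,50, 0,-110,-90,0,50, 0,-140,-90,0,50, 0,-165,-90,0,50, 0,-180,-90,0,50, 0,-180,-90,0,50, 0,-180,-90,0,50]'; python3 - <<'E'
from h import *
o=shot("v",(("side",160,120,360,270),("top",150,90,310,210)))
for n in o:
  im,d=o[n];W=cloud(n,d);x,y,z=W[...,0],W[...,1],W[...,2]
  for m,s,c in reds(im,W):
        P=W[m];zz=np.nanpercentile(P[:,2],95);t=P[P[:,2]>zz-4]
        print(n,np.round(c),s[4],round(float(zz),1),np.round(np.nanmean(t,0),1))
  k=(im.max(2)<70)&(z>170)&(z<205)&(x>600)&(x<680)&(y>-160)&(y<-80);t=k&(z>191)
  if t.any(): print(n,"knob",t.sum(),W[t].mean(0).round(1))
st()
E
```

```text
clock: 56.35
eef_pos: [462.2, -129.3, 436.1]
tool_rot: [3.139, 0.0, 1.722]
force: [-0.2, -0.2, 0.1]
width: 49.9
side scale 4.0
top scale 5.0
side [271. 156.] 65 150.9 [ 552.2 -428.2  149.5]
side [313. 178.] 26 150.6 [ 468.3 -344.2  149.6]
side [214. 243.] 133 154.7 [ 637.  -155.1  153.4]
side knob 142 [638.5 -95.5 194.7]
top [230. 158.] 114 155.5 [ 639.7 -156.3  153.4]
top [345. 199.] 105 151.0 [ 551.3 -430.9  149.2]
top [309. 230.] 106 150.9 [ 475.6 -346.1  149. ]
top [343. 233.] 107 151.3 [ 471.5 -424.8  149.3]
top knob 73 [ 638.  -100.6  194.6]
{'clock': 56.45, 'qpos': [-0.19, 0.39, 0.56, 1.95, -0.27, 0.87, 0.66], 'eef_pos': [463.38, -128.84, 435.46], 'tool_rot': [3.14, 0.0, 1.72], 'force': [-0.21, 0.89, 0.58], 'width': 50.08}
```

View pics/top_v.png

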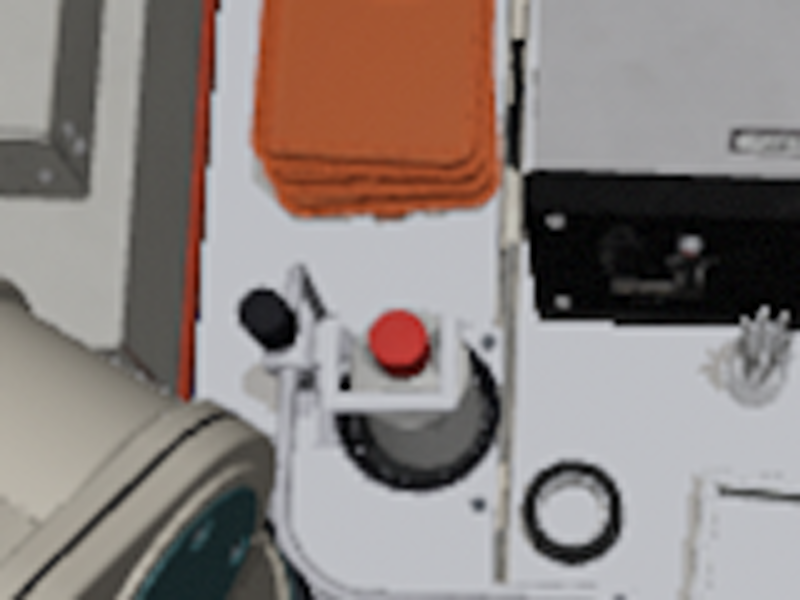

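View pics/side_v.png

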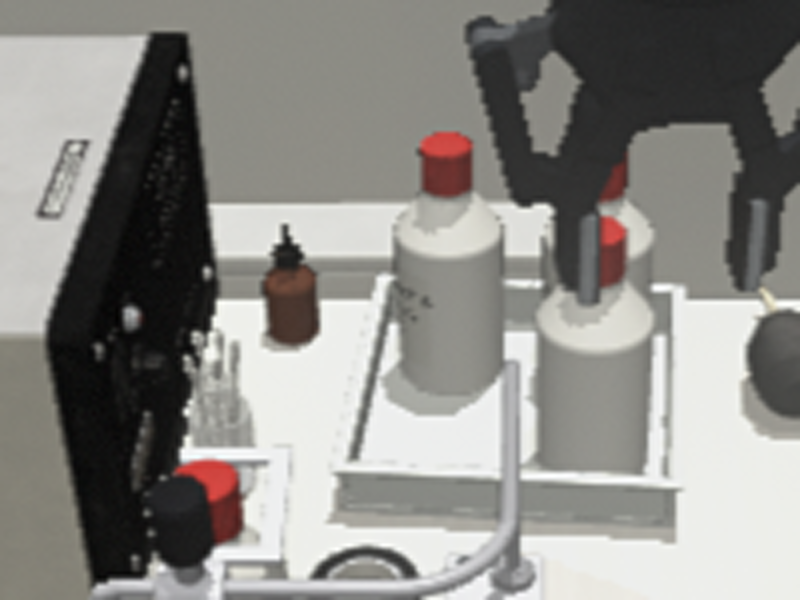

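```bash
python3 -m jog '[0,0,0,0,50, 0,0,0,0,50, 0,0,0,0,50, 0,0,0,0,50, 0,0,0,0,50, 0,0,0,0,50, 0,0,0,0,50, 0,0,0,0,50, 0,0,0,0,50, 0,0,0,0,50, 0,0,0,0,50, 0,0,0,0,50, 0,0,0,0,50, 0,0,0,0,50, 0,0,0,0,50, 0,0,0,0,50, 0,0,0,0,50, 0,0,0,0,50, 0,0,0,0,50, 0,0,0,0,50]' | head -1; python3 - <<'E'
from h import *
def plane(P):
    c=P.mean(0);u,s,v=np.linalg.svd(P-c);n=v[2]*np.sign(v[2,2]);return n.round(3),c.round(1),s[2]/len(P)**.5
for n in("top","side"):
  im,d=get_image(n);W=cloud(n,d);x,y,z=W[...,0],W[...,1],W[...,2]
  for m,s,c in reds(im,W):
    P=W[m];zz=np.nanpercentile(P[:,2],90);t=P[P[:,2]>zz-5]
    if n=="top":print(n,"cap",np.round(t.mean(0),1),"plane",plane(t)[0])
  f=(z>131)&(z<149)&(im.min(2)>170)&(x>590)&(x<665)&(y<-120)&(y>-195)
  N,l,s,c=cv2.connectedComponentsWithStats(f.astype(np.uint8));i=1+np.argmax(s[1:,4])
  P=W[l==i];print(n,"fork",len(P),plane(P),P.min(0).round(1),P.max(0).round(1))
  k=(im.max(2)<70)&(z>170)&(z<205)&(x>600)&(x<680)&(y>-160)&(y<-80);t=k&(z>191)
  if t.any(): print(n,"knob",t.sum(),W[t].mean(0).round(1))
  # bottle body slice under fork
  b=(z>60)&(z<118)&(im.min(2)>90)&(x>595)&(x<685)&(y<-115)&(y>-200)
  if b.any(): print(n,"body",b.sum(),W[b].min(0).round(1),W[b].max(0).round(1))
E
```

```text
clock: 58.12
top cap [ 640.1 -156.1  152.7] plane [-0.015  0.025  1.   ]
top cap [ 551.7 -430.8  149. ] plane [-0.02  -0.005  1.   ]
top cap [ 475.5 -346.4  148.7] plane [0.002 0.005 1.   ]
top cap [ 471.2 -424.9  148.8] plane [0.024 0.033 0.999]
top fork 159 (array([0.006, 0.061, 0.998]), array([ 623.2, -151.4,  144.7]), np.float64(1.4965648364200155)) [ 608.8 -182.3  138.5] [ 654.9 -120.1  148.8]
top knob 69 [ 638.6 -100.1  194.3]
top body 187 [ 610.8 -184.6   60.5] [ 670.  -125.1  118. ]
side fork 248 (array([-0.001,  0.073,  0.997]), array([ 619.8, -153.5,  145.5]), np.float64(0.9607475773404667)) [ 607.2 -182.4  141.2] [ 654.1 -120.2  148.8]
side knob 141 [638.6 -95.5 194.7]
side body 183 [ 611.4 -167.9   75.5] [ 670.4 -126.4  117.8]
```

```bash
python3 - <<'E'
from h import *
o=shot("w")
finish_job()
E
```

```text
top scale 3.333
side scale 2.5
the job is handed in; nothing more can be done
```

View pics/top_w.png

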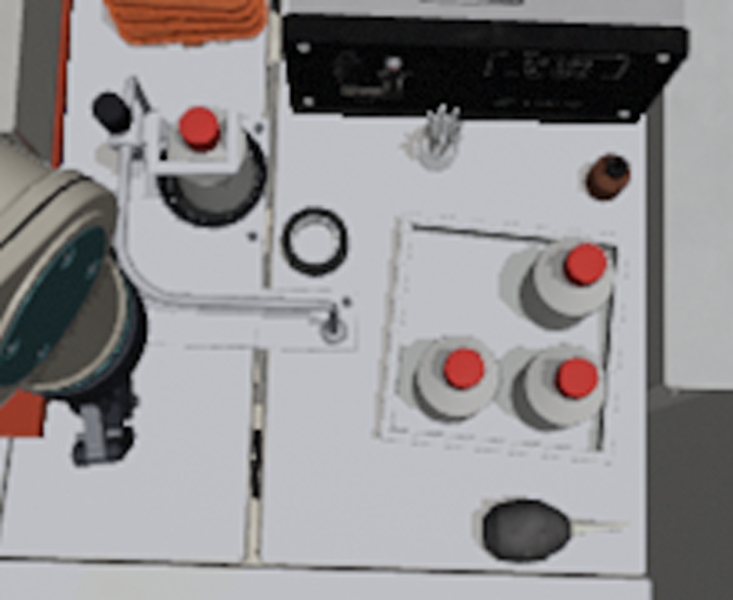

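The job is handed in at about 58 s. The full bottle is in the nest with the keeper's fork round its neck, and the three empties, the old one included, stand upright in the white tray. Three spares were on the bench. Lifted, the middle one pulled about 3.9 N and the others about 1 N or less.

**One error on the way:** during the return slide I re-sent a shift in the wrong frame, and the keeper overran by about 36 mm. Its fork tipped the full bottle, but the foot stayed in the ring. I backed the keeper off slowly, the bottle stood up again, and I straightened the twisted fork. The wrist force I read then was about 27 N.

**Last checks:**

| Check | Reading | Limit |
|---|---|---|
| Full bottle's axis from the pad's centre | about 4 mm | 12 mm |
| Full bottle's tilt | about 0.03 rad | 0.1 rad |
| Fork's centre | on the pad's axis to within a few mm | 16 mm |
| Fork's tilt | about 0.07 rad | 0.3 rad |

- **Other things on the bench:** the swab pot, the brown bottle and the tape look unmoved in the last picture, and the gripper is clear of everything.
- **Disagreements:** after the tipping, the full bottle sits about 4 mm farther to the right than where I first placed it. The two cameras also differ by up to 5 mm on the knob's y.
- **Keeper knock:** I saw no sign of the keeper being knocked aside.

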